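# Snap a hose-coupling plug home with the bench pliers

## Robot

A 6-joint arm with a two-finger parallel gripper is mounted at the origin on the work surface. World frame = base frame: x ahead of the robot, y to its left, z up, the work surface at z = 0. Lengths are in mm, angles in rad, forces in N, time in s.
With the tool pointing down it reaches from about 350 to 975 mm from the base axis. Payload 7.1 kg.
Tool frame: the origin (TCP) lies at the very end of the fingers, on their centre line; the grasp point (between the pads) lies 19 mm behind it (ctrl.grip_point_offset is the distance from the TCP to the grasp point, in mm); x points along the fingers, y is the direction in which the jaws open and shut, and the axes are right-handed (so a half turn about x gives the same grasp; the last joint's range is limited). The gripper opens to 88 mm and grips with 3 to 60 N. Pads are 20 mm wide; open, the fingers measure 115 mm over their backs; the gripper's body (75 mm by 178 mm) begins 61 mm behind the grasp point.
Start: joints at [-1.204, 0.423, 1.63, -0, 1.089, -0.019], TCP at [235.204, -579.037, 222.675] pointing down, gripper open.
Joint ranges: [-3, 3], [-0.9, 2.11], [0.09, 2.58], [-1.31, 4.45], [0.11, 2.69], [-2.54, 2.54]. Speed limits (rad/s): [2.39, 2.39, 3.01, 3.14, 3.14, 3.14].

## Interface

Orientations are given as a rotation vector (axis times angle).
In Python, from workcell import ctrl, vision, workorder gives the robot as it stands.
- The arm moves only by the shell command python3 -m crank 'ROWS'. ROWS is JSON, a list of rows, each a list of 3 entries, a list of its own where there are three numbers: the shift along the tool's x, y, z in m, then the turn, a rotation vector about the tool's x, y, z in rad, then the finger opening in m, from 0 to 0.0878. In form: [[[dx, dy, dz], [wx, wy, wz], jaw], ...]. A call has exactly 8 rows; each row shifts and turns the commanded pose from where the row before left it, along the tool's axes as they then stand; what a row does not reach is not made up. A row lasts 1/12 s, in which the tool goes at most 41.7 mm and 7.16 degrees, less where a joint would pass 70% of its speed; a pose out of reach is approached as far as the arm can. A call with a gripper value outside its range is refused whole. The fingers move at their own pace and stop on an object; the grip force is fixed at half the most. Time passes only in rows, so rows that do not move let the fingers close, or fill a call up. It gives the time, the measured TCP pose, the force and the opening at its end, in the units of the state.
- ctrl.get_obs(): the state, without advancing time (a new reading comes with each control period).
- vision.get_image(name): name is "scene" or "top" or "wrist"; returns a dict with "img" (384x512x3 uint8, blue, green, red), "mtx" (3x3 intrinsics, pixels), "rvec" (rotation vector, rad) and "tvec" (3), from world to camera coordinates, as OpenCV has them; the wrist camera has in their place "hand_eye" (4x4, takes a point from camera to tool coordinates, whose origin is the TCP and whose axes are the tool frame's). Camera axes: x right, y down, z forward; pixel columns grow to the right and rows downward; lengths in mm; the calibration is good to about 2 mm. A picture is of the moment at which its call begins: read the wrist's pose just before it. There is no depth.
- workorder.close_job(): hands the job in, once; it reports no verdict.
The state is a dict: "t": time; "qpos": joint angles; "qvel": joint speeds; "joint_torque": joint torques, N m; "ee_pos": TCP position; "orientation": TCP orientation; "ft_force": force on the tool from outside, world axes, zero at the start; "moment": the same for the moment, N m; "width": finger opening in mm.
Only numpy, scipy, OpenCV 4.12 (cv2) and the standard library are available. Lean on these libraries where they do the work, as an engineer would, in place of code of your own. Each camera call takes 0.05 s, during which the arm holds its last target.

## Task

From the wooden rack take the plug with the mushroom-headed tip (not the plain pin, not the blank) and lay it in the cradle between the open jaws of the bench pliers, head towards the socket, then let go of it. Press the free black handle of the pliers towards the clamped handle until the plug clicks fully home in the socket, feeling for the click and never bearing on the handle with more than 20 N; do not push the plug in with the fingers. Then let the handle spring open, leave the plug snapped in, and leave everything else undisturbed.

Things in the scene. Friction and masses are not known exactly. Their poses are not given: they have to be found in the camera images.
- pliers: Steel pliers lying flat 60 mm above the bench, fixed half clamped in a stand on a wooden base plate (270 x 135 x 12 mm), immovable. Origin on the bench under the pivot; own +x to the jaws, -x to the handles, z up. Fixed handle at y +26 mm, x -55 to -175 mm, held by a dark clamp block 45 x 34 mm, 107 mm high with its screw. Fixed jaw with socket at the -y side, moving jaw with brass pusher at +y.
- pivot (a point): The pivot axis of the pliers (vertical), at handle height, 60 mm above the bench. Axes as the pliers.
- cradle (a point): Where the plug's origin belongs in the cradle (4 mm back or 3 mm forward along y will do): 60 mm up, x 65, y -5 mm in the pliers' frame. Axes as the pliers; the plug lies along y, head to -y. Two thin rods under the plug centre it within 4 mm sideways; rods and post are 13 mm wide, so fingertips can reach 15 mm below the plug's axis beside it; 16 mm free towards the pivot with fingers 40 mm apart.
- socket (a point): Mouth of the steel socket block (46 mm wide, 26 deep, open on top, top 13 mm above the plug axis), 60 mm up, 29 mm from the cradle point towards -y. Its slot is 13.6 mm wide; two brass spring pins in it snap shut behind the plug's head. The plug travels 12 mm from the cradle point to home (shank end at this mouth, plug origin 17 mm off); springs resist most at about 10 mm, then click and hold it.
- grip: The free handle's black round grip, 18 mm thick, 118 mm long, level, 60 mm above the bench. Origin near its middle, 120 mm from the pivot; own x along the grip towards the pivot, own y towards the clamped handle: press that way on its outer (-y) side, where there is free room down to the base plate. It swings horizontally about the pivot and gives about 1 mm per 10 N.
- lever (a joint): Angle of the free handle, rad: 0 open (sprung open, 1 to 2 N at the grip), grows as it is pressed to the clamped handle (clockwise from above), stop at 0.68. Grip moves 1.8 times as far as the pusher. The pusher screw stands where the last user set it, within 20 mm, and does not slip: the plug is home at 0.26 to 0.62. The click takes 5 to 10 N at the grip; once home the handle goes hard.
- plug: The plug: bright steel shank 18 mm in diameter and 34 mm long with fine dark rings at its rear, then a neck 7 mm thick and 8 mm long, then a mushroom head 12 mm across tapering to a blunt tip (total length 50 mm). 60 g. Lies level in one of the rack's grooves. Origin on its axis at the middle of the shank; own x along the axis towards the head.
- plug_tip (a point): The tip of the plug's mushroom head, on its axis, 33 mm ahead of the plug's origin.
- rack: Wooden rack, base 200 x 70 x 8 mm, with three parallel grooves 70 mm apart along its own x, fittings lying along its own y with their tips to -y, their axes 40 mm above the bench; each groove's post is 13 mm wide. Origin on the bench under its middle. Fixed.
- plain_pin: A similar fitting in the rack: same shank, but a plain straight pin 7 mm thick and 16 mm long without a head. Leave alone. Origin and axes as the plug.
- blank: A blank in the rack: only a shank, 18 mm in diameter and 38 mm long. Leave alone. Origin at its middle, x along its axis.
- wood_block: Loose wooden block 110 x 60 x 45 mm. Leave alone.
- bowl: Loose glass bowl, 90 mm across, 40 mm high. Leave alone.
- jar: Loose amber jar, 52 mm across, 60 mm high. Leave alone.
- arch_model: Loose plaster dental arch model, 60 x 70 mm, about 28 mm high. Leave alone.
- spatula: Loose mixing spatula, 170 mm long. Leave alone.
- tin: Loose aluminium tin, 60 mm across, 45 mm high. Leave alone.
Things that resemble listed ones, but are neither listed nor needed, are in the scene too. Leave any red look-alike of the plug alone.

How it is judged (in metres and radians):
On the way, in this order (a step that is already met when the one before it is completed fails the run):
1. the plug lies in the cradle, head towards the socket, let go, not yet snapped in, the pliers open (x of plug in the frame of cradle between -0.003 and 0.003 m and z of plug in the frame of cradle between -0.003 and 0.003 m and y of plug_tip in the frame of cradle below -0.02 m and angle between the x axis of plug and the y axis of pliers, either way round below 0.1 rad and y of plug in the frame of cradle between -0.006 and 0.006 m and contact force between the fingers and plug below 0.05 N and value of joint lever below 0.04 rad and linear speed of plug below 0.02 m/s), for 0.3 s.
2. the plug is clicked home in the socket with the handle pressed (x of plug in the frame of cradle between -0.003 and 0.003 m and z of plug in the frame of cradle between -0.003 and 0.003 m and y of plug_tip in the frame of cradle below -0.02 m and angle between the x axis of plug and the y axis of pliers, either way round below 0.1 rad and y of plug in the frame of cradle between -0.014 and -0.0108 m and value of joint lever above 0.2 rad), for 0.05 s.
At the end, for the whole second after the job is handed in: The plug sits in the socket, its origin 10.8 to 14 mm from the cradle point towards the socket (home is 12 mm), within 3 mm of the axis sideways and in height and within 0.1 rad of it, its tip towards the socket, at rest; the free handle has sprung back open (below 0.04 rad) (x of plug in the frame of cradle between -0.003 and 0.003 m and z of plug in the frame of cradle between -0.003 and 0.003 m and y of plug_tip in the frame of cradle below -0.02 m and angle between the x axis of plug and the y axis of pliers, either way round below 0.1 rad and y of plug in the frame of cradle between -0.014 and -0.0108 m and value of joint lever below 0.04 rad and linear speed of plug below 0.01 m/s); the robot touches nothing.
It fails at once if the free handle is pressed with more than 20 N (contact force between any of the fingers, the arm and grip above 20 N).
It fails at once if the plug is pushed into the socket with the fingers (x of plug in the frame of cradle between -0.003 and 0.003 m and z of plug in the frame of cradle between -0.003 and 0.003 m and y of plug in the frame of cradle between -0.02 and -0.0075 m and contact force between any of the fingers, the arm and plug above 0.5 N).
It fails at once if another fitting or a bystander is moved by more than 30 mm (distance of any of plain_pin, blank, wood_block, bowl, jar, arch_model, spatula, tin from where it was at the start of the episode above 0.03 m).
It also fails if it takes over 69 s, if anything falls off the work surface, if the arm or the gripper's body presses on something with over 40 N, if the wrist force passes 120 N, or if a joint passes its speed limit or range.

## Working session

There is one attempt and no reset: what is moved stays moved. The work goes in short steps, Python scripts to look and compute and a shell command to move; the robot and the scene stay as the last step left them, time stands still between calls to the robot, and variables do not carry over. Pictures are saved under pics/ and viewed, and the job is handed in when it is done.

```bash
ls; mkdir -p pics; python3 - <<'E'
from workcell import ctrl, vision
import cv2
print(ctrl.get_obs())
for n in ["scene","top","wrist"]:
    d=vision.get_image(n); cv2.imwrite(f"pics/{n}0.png",d["img"])
    print(n,d["mtx"].tolist(),[ (k,d[k].tolist()) for k in d if k in("rvec","tvec","hand_eye")])
E
```

```text
pics
{'t': 0.0, 'qpos': array([-1.20402017e+00,  4.23833670e-01,  1.63069166e+00, -1.48322565e-05,
        1.08861233e+00, -1.90109427e-02]), 'qvel': array([-0.00207203,  0.0003396 , -0.00033905,  0.0015125 , -0.00168436,
       -0.00313323]), 'joint_torque': array([ 2.31055543e-03, -5.44612384e+01, -2.73663872e+01,  6.45213830e-02,
        2.27289641e-02, -1.05908914e-04]), 'ee_pos': array([ 234.99179862, -578.53207668,  221.90553315]), 'orientation': array([ 2.01038811,  0.39429287, -2.01096222]), 'ft_force': array([-3.53144656e-01, -8.12393570e-01, -1.14675568e-04]), 'moment': array([ 0.00141506, -0.02615989,  0.0144622 ]), 'width': 87.87463730495381}
scene [[421.15719113119184, 0.0, 259.14309843648573], [0.0, 421.15719113119184, 191.16728254947154], [0.0, 0.0, 1.0]] [('rvec', [2.201917849001418, 0.6698408714925554, -0.3196080101946039]), ('tvec', [-474.13499514185855, -99.73766671087715, 1488.6629463562413])]
top [[480.3192959267868, 0.0, 255.08412993957572], [0.0, 480.3192959267868, 194.07471161535574], [0.0, 0.0, 1.0]] [('rvec', [2.1755307769156733, -2.025102945607577, 0.22244017500964955]), ('tvec', [16.175834689793906, 561.3187270255949, 1368.7148275366299])]
wrist [[291.5322326214519, 0.0, 254.16044096767988], [0.0, 291.5322326214519, 192.5448753876576], [0.0, 0.0, 1.0]] [('hand_eye', [[-0.0004175093583797767, -0.25040027489819106, 0.9681423077300388, -162.0909876543379], [0.9999998768424967, -0.0003643260216910029, 0.0003370186060160552, 0.024381611409052262], [0.00026832988381371843, 0.9681423292044715, 0.2504003961690419, -67.61453933940406], [0.0, 0.0, 0.0, 1.0]])]
```

View pics/scene0.png

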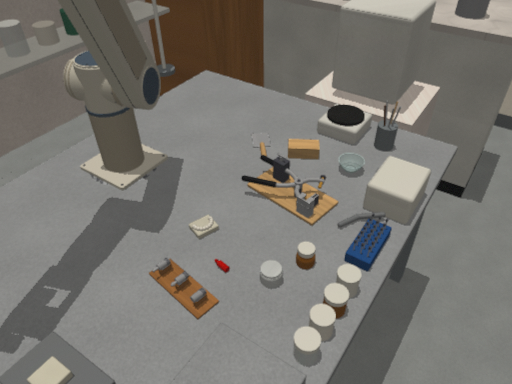

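View pics/top0.png

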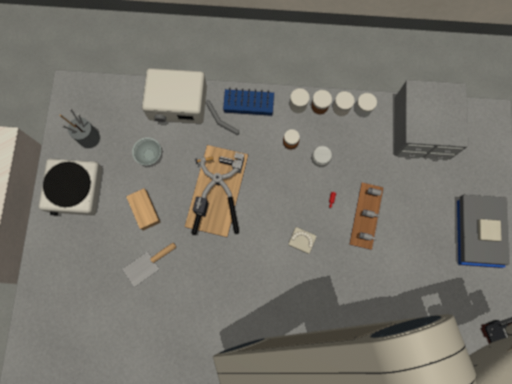

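View pics/wrist0.png

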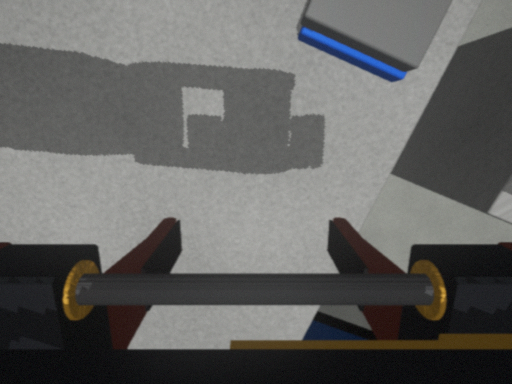

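```bash
cat > h.py <<'E'
from workcell import ctrl, vision
import cv2, numpy as np
from scipy.spatial.transform import Rotation as R
def cam(n):
    o=ctrl.get_obs(); d=vision.get_image(n)
    K=d["mtx"]
    if n=="wrist":
        T=np.eye(4);T[:3,:3]=R.from_rotvec(o["orientation"]).as_matrix();T[:3,3]=o["ee_pos"]
        T=T@d["hand_eye"]
        Rc=T[:3,:3].T; t=-Rc@T[:3,3]
    else:
        Rc=R.from_rotvec(np.ravel(d["rvec"])).as_matrix(); t=np.ravel(d["tvec"])
    return dict(img=d["img"],K=K,R=Rc,t=t)
def toplane(c,px,z):
    C=-c["R"].T@c["t"]; out=[]
    for p in np.atleast_2d(px):
        r=c["R"].T@np.linalg.inv(c["K"])@[p[0],p[1],1]
        out.append(C+r*(z-C[2])/r[2])
    return np.array(out)
def proj(c,P):
    q=(np.atleast_2d(P)@c["R"].T+c["t"])@c["K"].T
    return q[:,:2]/q[:,2:]
def crop(c,x0,y0,w,h,s,fn):
    cv2.imwrite(fn,cv2.resize(c["img"][y0:y0+h,x0:x0+w],None,fx=s,fy=s,interpolation=cv2.INTER_CUBIC))
def rows(o=None):
    o=o or ctrl.get_obs(); return R.from_rotvec(o["orientation"]).as_matrix(),o["ee_pos"]
E
python3 - <<'E'
from h import *
c=cam("top"); 
crop(c,180,140,80,100,6,"pics/t_pl.png"); crop(c,340,170,60,90,6,"pics/t_rk.png")
c2=cam("scene"); crop(c2,225,130,120,100,6,"pics/s_pl.png"); crop(c2,140,250,90,70,8,"pics/s_rk.png")
for p,z in [((217,178),60),((380,190),8),((368,213),40),((292,138),60),((331,199),9)]: print(p,toplane(c,p,z).round())
print(rows())
E
```

```text
(217, 178) [[600. 174.  60.]]
(380, 190) [[ 611. -328.    8.]]
(368, 213) [[ 530. -285.   40.]]
(292, 138) [[743. -44.  60.]]
(331, 199) [[ 572. -177.    9.]]
(array([[-2.54955601e-04,  3.76281959e-01, -9.26505166e-01],
       [ 6.80952760e-04, -9.26504916e-01, -3.76282044e-01],
       [-9.99999736e-01, -7.26841464e-04, -2.00126208e-05]]), array([ 235.11415119, -578.82072992,  222.2988524 ]))
```

View pics/t_pl.png

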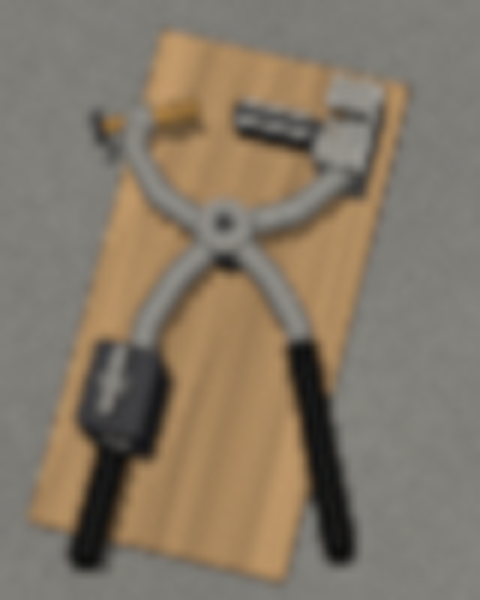

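View pics/t_rk.png

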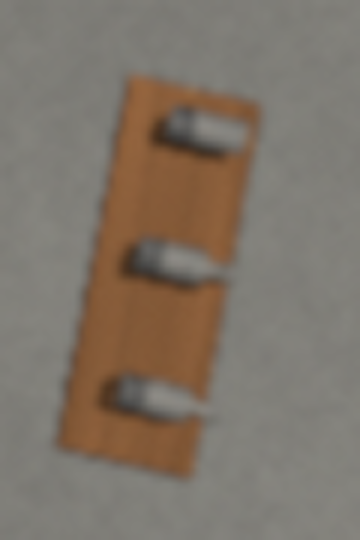

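View pics/s_pl.png

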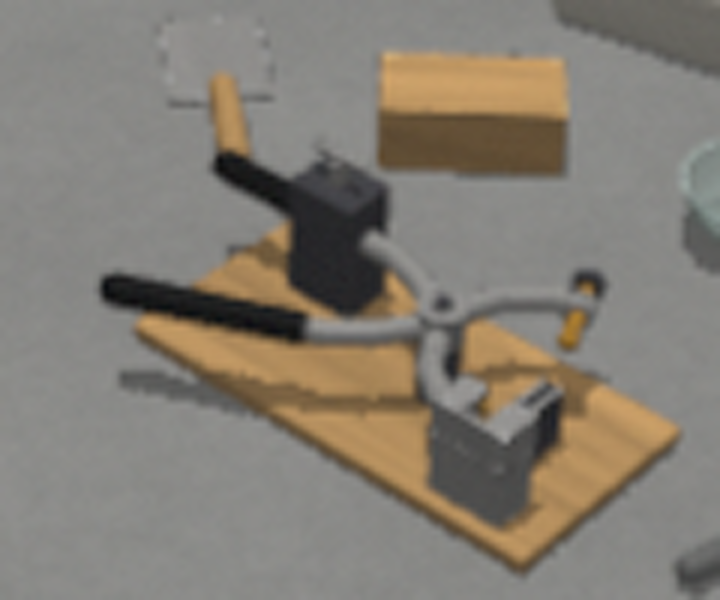

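View pics/s_rk.png

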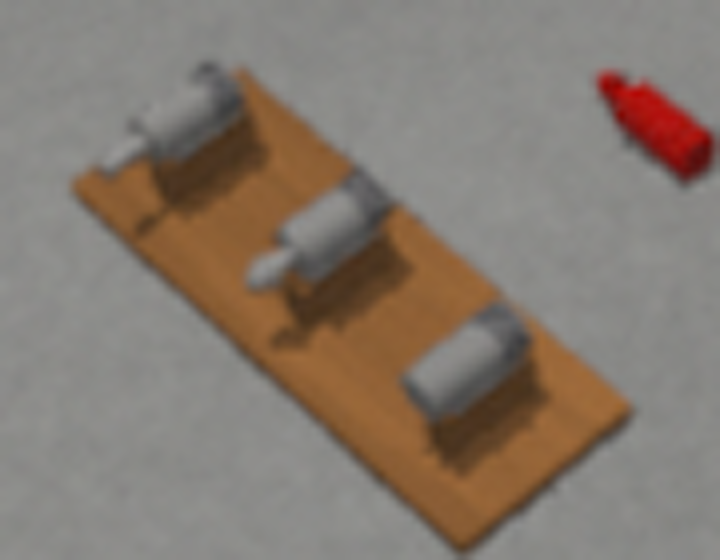

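```bash
python3 - <<'E'
from h import *
c=cam("top")
f=lambda L,x0,y0,s=6:[((x+.5)/s-.5+x0,(y+.5)/s-.5+y0) for x,y in L]
rk=toplane(c,f([(130,75),(260,105),(190,477),(60,447)],340,170),8)
print(rk.round(), rk.mean(0))
l=rk[0]+rk[1]-rk[2]-rk[3]; print("long dir",np.arctan2(l[1],l[0]))
l=rk[0]+rk[3]-rk[1]-rk[2]; print("short dir",np.arctan2(l[1],l[0]),np.hypot(*l[:2])/2)
pl=toplane(c,f([(163,28),(410,88),(283,580),(30,522)],180,140),12)
print(pl.round(), pl.mean(0))
l=pl[0]+pl[1]-pl[2]-pl[3]; print("long dir",np.arctan2(l[1],l[0]),np.hypot(*l[:2])/2)
l=pl[0]+pl[3]-pl[1]-pl[2]; print("short",np.arctan2(l[1],l[0]),np.hypot(*l[:2])/2)
print("pivot",toplane(c,f([(225,222)],180,140),66))
print("grip ends",toplane(c,f([(342,550),(300,345)],180,140),60))
print("fixed",toplane(c,f([(87,555),(150,340)],180,140),60))
print("plug shank rear, front, tip",toplane(c,f([(135,260),(205,268),(235,272)],340,170),40))
E
```

```text
[[ 632. -269.    8.]
 [ 621. -337.    8.]
 [ 426. -304.    8.]
 [ 437. -239.    8.]] [ 529.125119   -287.37982657    8.        ]
long dir -0.15995401035136733
short dir 1.40959490341143 67.38514897774512
[[720. 221.  12.]
 [696.  89.  12.]
 [433. 133.  12.]
 [454. 264.  12.]] [575.67574784 176.63900375  12.        ]
long dir -0.1632913858617611 268.0861944637553
short 1.4052560398826184 133.05698673064668
pivot [[603.20130967 173.54919026  66.        ]]
grip ends [[443.87885376 102.42353106  60.        ]
 [544.55881084 131.41706643  60.        ]]
fixed [[432.51913337 226.47751305  60.        ]
 [541.7679494  205.93273289  60.        ]]
plug shank rear, front, tip [[ 528.78003532 -267.4971124    40.        ]
 [ 527.21667038 -302.45502722   40.        ]
 [ 526.25732739 -317.42801545   40.        ]]
```

```bash
cat >> h.py <<'E'
def plan(target, yawTurn=0, n=8, Rm=None, p=None, minmax=None):
    """print tool-frame rows reaching world target (mm) with turn about tool x spread over n rows"""
    if Rm is None: Rm,p=rows()
    d=(np.array(target)-p)/n/1000
    for i in range(n):
        s=Rm.T@d
        print(f"[[{s[0]:.4f},{s[1]:.4f},{s[2]:.4f}],[{yawTurn/n:.4f},0,0],J]")
        Rm=Rm@R.from_rotvec([yawTurn/n,0,0]).as_matrix()
E
python3 - <<'E'
from h import *
plan([450,-370,180],-0.95)
Rm,p=rows(); print(Rm.T@(np.array([529,-287,150])-np.array([450,-370,180])))
E
```

```text
[[0.0053,-0.0141,-0.0347],[-0.1187,0,0],J]
[[0.0053,-0.0099,-0.0361],[-0.1187,0,0],J]
[[0.0053,-0.0055,-0.0370],[-0.1187,0,0],J]
[[0.0053,-0.0011,-0.0374],[-0.1187,0,0],J]
[[0.0053,0.0033,-0.0373],[-0.1187,0,0],J]
[[0.0053,0.0077,-0.0366],[-0.1187,0,0],J]
[[0.0053,0.0120,-0.0355],[-0.1187,0,0],J]
[[0.0053,0.0162,-0.0338],[-0.1187,0,0],J]
[  30.02612943  -47.15903519 -104.42440783]
```

```bash
python3 -m crank '[[[0.005,-0.014,-0.035],[-0.119,0,0],0.0878],[[0.005,-0.010,-0.036],[-0.119,0,0],0.0878],[[0.005,-0.0055,-0.037],[-0.119,0,0],0.0878],[[0.005,-0.001,-0.037],[-0.119,0,0],0.0878],[[0.005,0.003,-0.037],[-0.119,0,0],0.0878],[[0.005,0.008,-0.037],[-0.119,0,0],0.0878],[[0.005,0.012,-0.0355],[-0.119,0,0],0.0878],[[0.005,0.016,-0.034],[-0.119,0,0],0.0878]]'
python3 - <<'E'
from h import *
print(rows())
plan([529,-287,150],-0.0375,4)
E
```

```text
t: 0.97
ee_pos: [450.7, -368.5, 182.6]
orientation: [1.375, 1.093, -1.375]
ft_force: [0.4, -1.2, 0.7]
width: 87.6
(array([[ 1.71822695e-04,  9.74288090e-01, -2.25305764e-01],
       [-1.67205502e-04, -2.25305736e-01, -9.74288098e-01],
       [-9.99999971e-01,  2.05077170e-04,  1.24193691e-04]]), array([ 450.66592531, -368.4919361 ,  182.57384102]))
[[0.0081,0.0145,-0.0243],[-0.0094,0,0],J]
[[0.0081,0.0147,-0.0241],[-0.0094,0,0],J]
[[0.0081,0.0149,-0.0240],[-0.0094,0,0],J]
[[0.0081,0.0152,-0.0238],[-0.0094,0,0],J]
```

```bash
python3 -m crank '[[[0.008,0.0145,-0.0243],[-0.016,0,0],0.0878],[[0.008,0.0147,-0.0241],[-0.016,0,0],0.0878],[[0.008,0.015,-0.024],[-0.016,0,0],0.0878],[[0.008,0.0152,-0.0238],[-0.018,0,0],0.0878],[[0,0,0],[0,0,0],0.0878],[[0,0,0],[0,0,0],0.0878],[[0,0,0],[0,0,0],0.0878],[[0,0,0],[0,0,0],0.0878]]'
python3 - <<'E'
from h import *
print(rows())
c=cam("wrist"); cv2.imwrite("pics/w1.png",c["img"])
np.save("w1.npy",c,allow_pickle=True)
E
```

```text
t: 1.63
ee_pos: [527.2, -288.9, 151.0]
orientation: [1.332, 1.125, -1.332]
ft_force: [1.4, 0.2, -0.1]
width: 88.0
(array([[ 2.43937116e-04,  9.85919031e-01, -1.67223220e-01],
       [-3.90925107e-04, -1.67223118e-01, -9.85919001e-01],
       [-9.99999894e-01,  3.05873993e-04,  3.44628578e-04]]), array([ 527.17316539, -288.9423291 ,  151.03593413]))
```

View pics/w1.png

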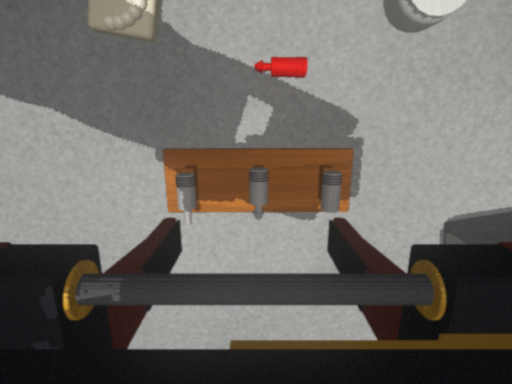

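```bash
python3 - <<'E'
from h import *
c=np.load("w1.npy",allow_pickle=True).item()
crop(c,160,140,200,90,4,"pics/w1c.png")
E
```

```text
(no output)
```

View pics/w1c.png

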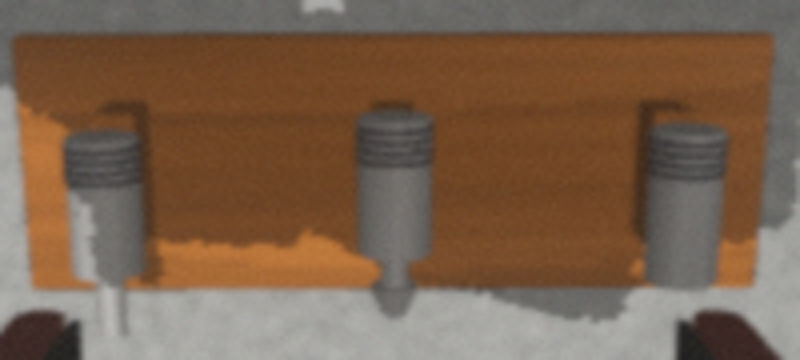

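```bash
python3 - <<'E'
from h import *
c=np.load("w1.npy",allow_pickle=True).item()
f=lambda L,x0,y0,s=4:[((x+.5)/s-.5+x0,(y+.5)/s-.5+y0) for x,y in L]
print(toplane(c,f([(396,126),(395,260)],160,140),49))
print(toplane(c,f([(396,316)],160,140),40))
b=toplane(c,f([(13,35),(773,35),(755,288),(33,288)],160,140),8);print(b,b.mean(0))
l=b[1]+b[2]-b[0]-b[3];print(np.arctan2(l[1],l[0]),np.hypot(*l[:2])/2)
E
```

```text
[[ 534.17268936 -270.1446305    49.        ]
 [ 528.67920555 -301.80681461   49.        ]]
[[ 526.23332142 -318.86708246   40.        ]]
[[ 439.34547182 -237.2846296     8.        ]
 [ 634.21881887 -270.41401807    8.        ]
 [ 623.55544742 -338.7793362     8.        ]
 [ 427.82112708 -305.45393531    8.        ]] [ 531.2352163  -287.98297979    8.        ]
-0.16851826182893087 198.11018957703033
```

```bash
python3 -m crank '[[[0.015,0.002,-0.002],[0,0,0],0.05],[[0.018,0.0019,-0.0014],[0,0,0],0.05],[[0.02,0,0],[0,0,0],0.05],[[0.02,0,0],[0,0,0],0.05],[[0.016,0,0],[0,0,0],0.05],[[0.006,0,0],[0,0,0],0.05],[[0,0,0],[0,0,0],0.05],[[0,0,0],[0,0,0],0.05]]'
python3 - <<'E'
from h import *
print(rows())
c=cam("wrist"); cv2.imwrite("pics/w2.png",c["img"])
E
```

```text
t: 2.35
ee_pos: [532.0, -286.1, 56.2]
orientation: [1.332, 1.125, -1.332]
ft_force: [-0.8, 0.4, -0.9]
width: 49.8
(array([[ 2.96359453e-04,  9.85921464e-01, -1.67208788e-01],
       [-1.91422594e-04, -1.67208737e-01, -9.85921499e-01],
       [-9.99999938e-01,  3.24194696e-04,  1.39173754e-04]]), array([ 531.98727717, -286.10370976,   56.16082685]))
```

View pics/w2.png

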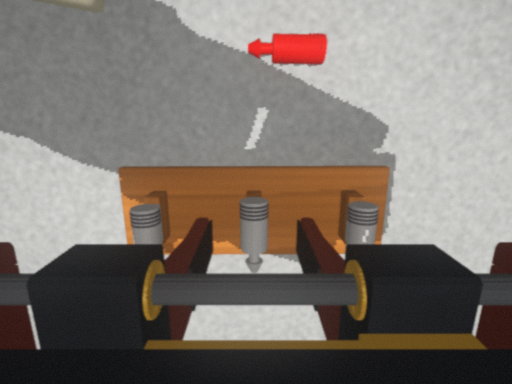

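```bash
python3 -m crank '[[[0.012,0,0],[0,0,0],0.05],[[0.012,0,0],[0,0,0],0.05],[[0.005,0,0],[0,0,0],0.05],[[0,0,0],[0,0,0],0.03],[[0,0,0],[0,0,0],0.01],[[0,0,0],[0,0,0],0.01],[[0,0,0],[0,0,0],0.01],[[0,0,0],[0,0,0],0.01]]'
python3 - <<'E'
from h import *
print(rows()); c=cam("wrist"); crop(c,100,140,320,200,2.4,"pics/w3.png")
E
```

```text
t: 3.07
ee_pos: [532.3, -285.5, 27.0]
orientation: [1.331, 1.125, -1.331]
ft_force: [-0.7, -0.6, -0.2]
width: 20.3
(array([[ 4.87897410e-04,  9.86100168e-01, -1.66151199e-01],
       [-2.94493934e-04, -1.66151070e-01, -9.86100266e-01],
       [-9.99999838e-01,  5.30046286e-04,  2.09335841e-04]]), array([ 532.29337921, -285.48720638,   27.01324145]))
```

View pics/w3.png

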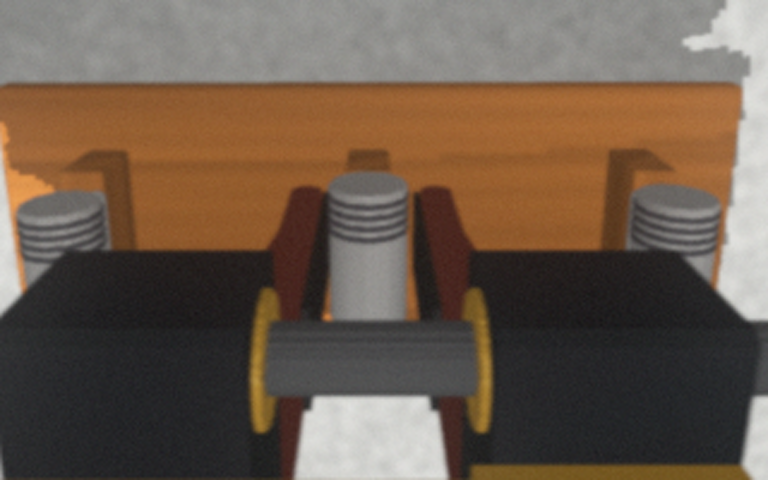

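```bash
python3 -m crank '[[[0,0,0],[0,0,0],0.01],[[0,0,0],[0,0,0],0.01],[[0,0,0],[0,0,0],0.01],[[0,0,0],[0,0,0],0.01],[[-0.01,0,0],[0,0,0],0.01],[[-0.02,0,0],[0,0,0],0.01],[[-0.03,0,0],[0,0,0],0.01],[[-0.035,0,0],[0,0,0],0.01]]'
python3 - <<'E'
from h import *
print(rows()); c=cam("wrist"); crop(c,100,140,320,200,2.4,"pics/w4.png")
E
```

```text
t: 3.78
ee_pos: [530.9, -284.7, 121.6]
orientation: [1.331, 1.129, -1.333]
ft_force: [-0.6, -0.5, -0.7]
width: 17.3
(array([[-0.00304465,  0.98607183, -0.16629216],
       [ 0.0017828 , -0.16628731, -0.98607573],
       [-0.99999378, -0.00329872, -0.00125169]]), array([ 530.86221258, -284.70290038,  121.57117088]))
```

View pics/w4.png

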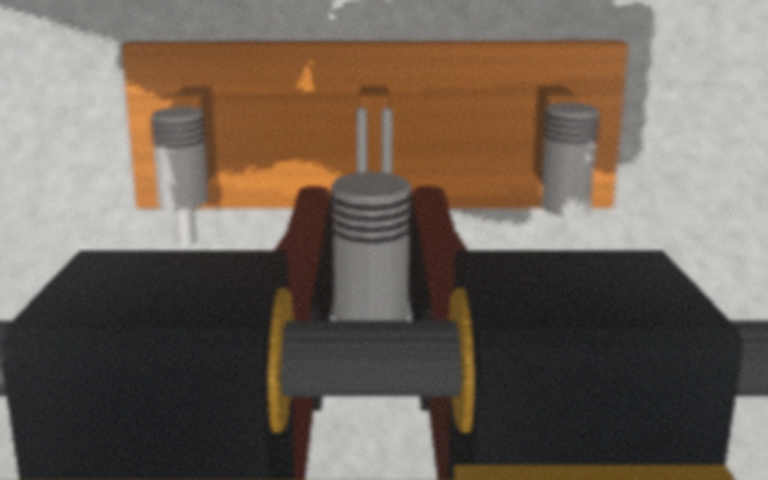

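```bash
python3 - <<'E'
from h import *
Rm,p=rows(); print(Rm.T@(np.array([655,95,195])-p)/12)
E
```

```text
[ -5.51652702   4.61274473 -33.03516507]
```

```bash
python3 -m crank '[[[-0.01,0.004,-0.015],[0,0,0],0.01],[[-0.01,0.0046,-0.025],[0,0,0],0.01],[[-0.0055,0.0046,-0.033],[0,0,0],0.01],[[-0.0055,0.0046,-0.033],[0,0,0],0.01],[[-0.0055,0.0046,-0.033],[0,0,0],0.01],[[-0.0055,0.0046,-0.033],[0,0,0],0.01],[[-0.0055,0.0046,-0.033],[0,0,0],0.01],[[-0.0055,0.0046,-0.033],[0,0,0],0.01]]' ; python3 -m crank '[[[-0.003,0.0046,-0.033],[0,0,0],0.01],[[-0.003,0.0046,-0.033],[0,0,0],0.01],[[-0.003,0.0046,-0.033],[0,0,0],0.01],[[-0.003,0.0046,-0.033],[0,0,0],0.01],[[0,0,-0.015],[0,0,0],0.01],[[0,0,-0.008],[0,0,0],0.01],[[0,0,0],[0,0,0],0.01],[[0,0,0],[0,0,0],0.01]]'
python3 - <<'E'
from h import *
print(rows()); c=cam("wrist"); np.save("w5.npy",c,allow_pickle=True); cv2.imwrite("pics/w5.png",c["img"])
E
```

```text
t: 4.5
ee_pos: [607.7, -55.1, 175.5]
orientation: [1.332, 1.125, -1.331]
ft_force: [0.6, 0.1, -0.6]
width: 17.4
t: 5.17
ee_pos: [650.6, 92.3, 186.4]
orientation: [1.33, 1.126, -1.332]
ft_force: [-0.1, 0.1, 0.4]
width: 17.3
(array([[-9.20533484e-04,  9.86127929e-01, -1.65984517e-01],
       [-5.64687593e-04, -1.65985073e-01, -9.86128104e-01],
       [-9.99999417e-01, -8.14034541e-04,  7.09649025e-04]]), array([650.62548492,  92.31566566, 186.37366801]))
```

View pics/w5.png

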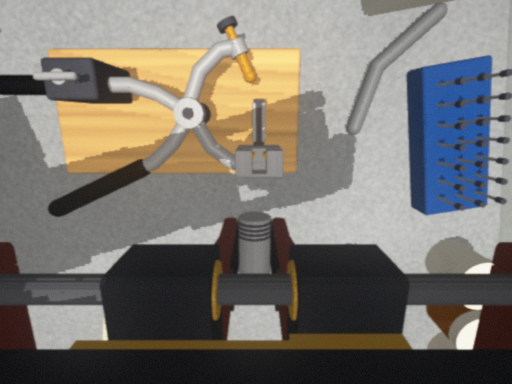

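```bash
python3 - <<'E'
from h import *
c=np.load("w5.npy",allow_pickle=True).item()
crop(c,140,40,180,145,4.4,"pics/w5c.png")
crop(c,40,90,180,130,4,"pics/w5d.png")
E
```

```text
(no output)
```

View pics/w5c.png

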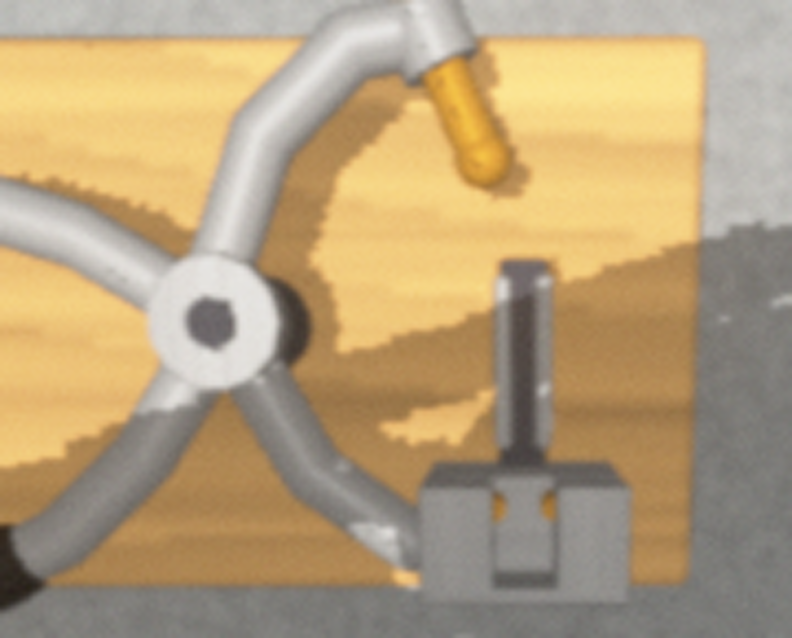

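View pics/w5d.png

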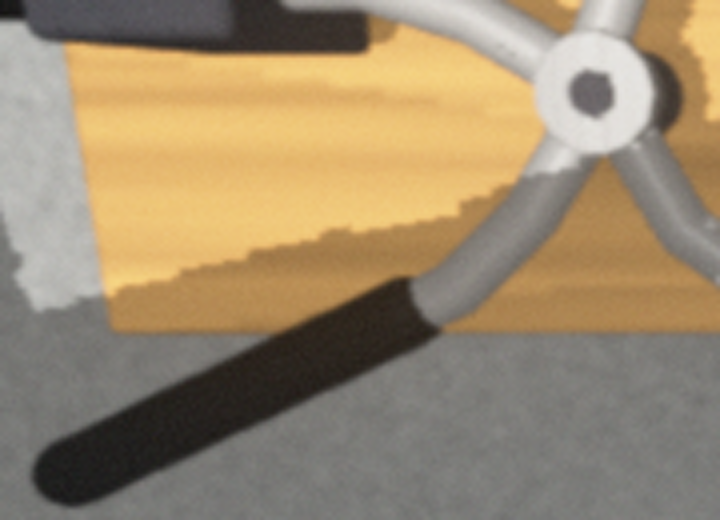

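```bash
python3 - <<'E'
from h import *
c=np.load("w5.npy",allow_pickle=True).item()
f=lambda L,x0,y0,s:[((x+.5)/s-.5+x0,(y+.5)/s-.5+y0) for x,y in L]
P=toplane(c,f([(420,487),(632,487),(630,601),(425,601),(495,487),(557,487)],140,40,4.4),73)
print(P.round(1)); 
xd=P[1]-P[0]; yaw=np.arctan2(xd[1],xd[0]); print("yaw front edge",yaw,np.hypot(*xd[:2]),"depth",np.linalg.norm(P[0]-P[3]))
xd=P[2]-P[3]; print("yaw back",np.arctan2(xd[1],xd[0]))
print("slot mouth",P[4:].mean(0),"blk mid",P[:2].mean(0))
for z in (66,70,74): print("pivot",z,toplane(c,f([(214,322)],140,40,4.4),z))
B=toplane(c,f([(704,40),(690,583)],140,40,4.4),12); B2=toplane(c,f([(112,331),(66,50)],40,90,4),12)
print(B,B2); l=B[1]-B2[0]; print("plate yaw",np.arctan2(l[1],l[0]),np.hypot(*l[:2]))
l=B[0]-B[1]; print("plate y",np.arctan2(l[1],l[0])-np.pi/2,np.hypot(*l[:2]))
print("rods",toplane(c,f([(525,265),(525,455)],140,40,4.4),53))
print("pusher tip",toplane(c,f([(488,165)],140,40,4.4),60))
print("grip far end, near end",toplane(c,f([(70,473),(423,305)],40,90,4),60))
for y in (-0.163,-0.168,-0.1685):
  C,S=np.cos(y),np.sin(y); x=np.array([C,S,0]);yy=np.array([-S,C,0])
  m=P[4:].mean(0)
  print(y,"cradle from socket",m+29*yy,"from pivot70",toplane(c,f([(214,322)],140,40,4.4),70)[0]+65*x-5*yy)
E
```

```text
[[638.7 132.3  73. ]
 [683.4 124.8  73. ]
 [679.4 100.3  73. ]
 [635.2 107.7  73. ]
 [654.5 129.7  73. ]
 [667.6 127.4  73. ]]
yaw front edge -0.1670224036648826 45.324329003584744 depth 24.83114537485145
yaw back -0.16701947254708696
slot mouth [661.03296622 128.54981371  73.        ] blk mid [661.03291154 128.54982293  73.        ]
pivot 66 [[601.33301888 173.21295013  66.        ]]
pivot 70 [[602.18502075 173.01840545  70.        ]]
pivot 74 [[603.03702262 172.82386077  74.        ]]
[[720.40367795 220.0790928   12.        ]
 [699.85018388  89.33922285  12.        ]] [[435.5381824  133.5846756   12.        ]
 [448.60174875 211.16753649  12.        ]]
plate yaw -0.1658607211000956 267.98972781569546
plate y -0.15593282320164148 132.3456070843756
rods [[668.65360715 174.2835793   53.        ]
 [661.95155181 133.50753035  53.        ]]
pusher tip [[664.05909345 195.06389426  60.        ]]
grip far end, near end [[444.90502501 103.2624674   60.        ]
 [546.47174468 130.69234739  60.        ]]
-0.163 cradle from socket [665.73906207 157.16541543  73.        ] from pivot70 [665.51204257 157.53653516  70.        ]
-0.168 cradle from socket [665.88208065 157.14152735  73.        ] from pivot70 [665.43384195 157.22009489  70.        ]
-0.1685 cradle from socket [665.8963759  157.13909922  73.        ] from pivot70 [665.42593489 157.18847246  70.        ]
```

```bash
python3 - <<'E'
from h import *
Rm,p=rows(); print(p,Rm.T@(np.array([666.2,159.6,110])-p)); print(ctrl.get_obs()["ft_force"])
E
```

```text
[650.63754272  91.75314409 186.41456121] [ 76.36395016   4.0797566  -69.54476112]
[-0.30265974 -0.89301697 -0.42275106]
```

```bash
python3 -m crank '[[[0.005,0.001,-0.015],[0,0,0],0.01],[[0.012,0.001,-0.02],[0,0,0],0.01],[[0.018,0.001,-0.02],[0,0,0],0.01],[[0.02,0.001,-0.0145],[0,0,0],0.01],[[0.0155,0,0],[0,0,0],0.01],[[0.006,0,0],[0,0,0],0.01],[[0,0,0],[0,0,0],0.01],[[0,0,0],[0,0,0],0.01]]'
python3 - <<'E'
from h import *
print(rows()); c=cam("wrist"); np.save("w6.npy",c,allow_pickle=True); crop(c,140,100,240,180,3.2,"pics/w6.png")
c=cam("scene"); crop(c,240,130,110,90,7,"pics/s6.png")
E
```

```text
t: 5.88
ee_pos: [666.8, 160.1, 110.2]
orientation: [1.332, 1.125, -1.332]
ft_force: [-0.1, -0.9, -0.3]
width: 16.7
(array([[-4.57082559e-04,  9.85899175e-01, -1.67339797e-01],
       [-1.67368037e-04, -1.67339887e-01, -9.85899251e-01],
       [-9.99999882e-01, -4.22630020e-04,  2.41496154e-04]]), array([666.76791905, 160.12052256, 110.17661907]))
```

View pics/w6.png

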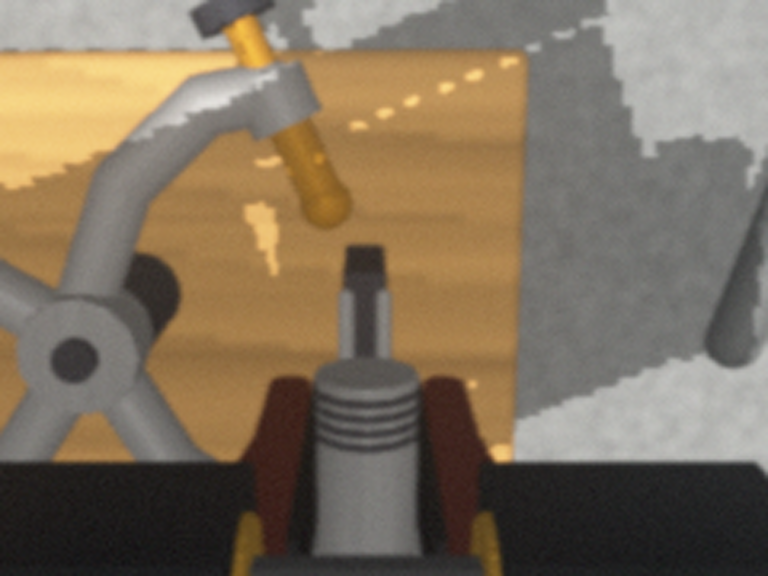

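View pics/s6.png

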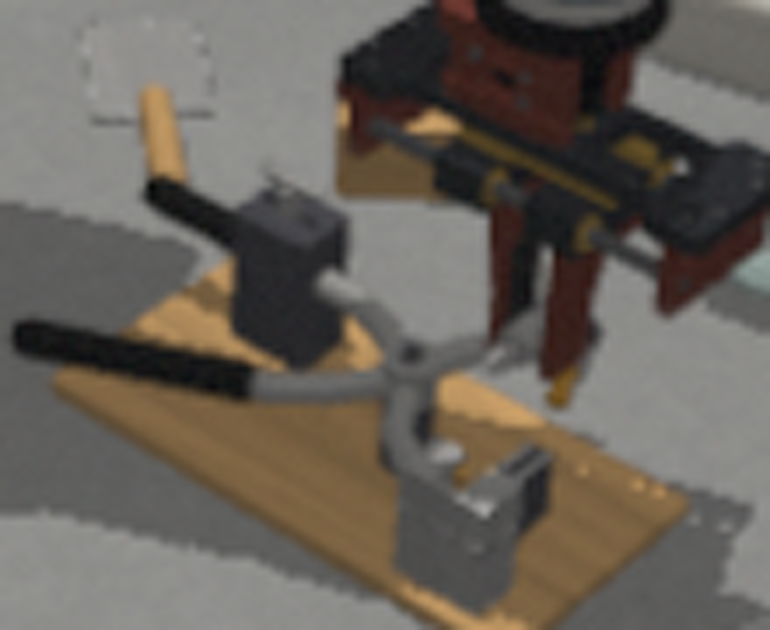

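```bash
python3 - <<'E'
from h import *
c=np.load("w6.npy",allow_pickle=True).item(); g=np.load("w1.npy",allow_pickle=True).item()
f=lambda L,x0,y0,s:[((x+.5)/s-.5+x0,(y+.5)/s-.5+y0) for x,y in L]
y=-0.1672; xx=np.array([np.cos(y),np.sin(y),0]);yy=np.array([-np.sin(y),np.cos(y),0])
P=toplane(c,f([(367,391)],140,100,3.2),132.2)[0]
o=np.array([666.77,160.12,0]); print("rear rel TCP: along y",(P-o)@yy,"x",(P-o)@xx)
for z in (50,53,56): 
  P=toplane(c,f([(365,290),(365,355)],140,100,3.2),z); print(z,[(q-o)@xx for q in P])
E
```

```text
rear rel TCP: along y 16.17183354358052 x -0.3564579629279632
50 [np.float64(-0.7724526866206362), np.float64(-0.7989537208964799)]
53 [np.float64(-0.7679381052063816), np.float64(-0.794081421894956)]
56 [np.float64(-0.7634235237920199), np.float64(-0.7892091228934321)]
```

```bash
python3 -m crank '[[[0.008,-0.0004,0],[0,0,0],0.01],[[0.01,0,0],[0,0,0],0.01],[[0.008,0,0],[0,0,0],0.01],[[0.004,0,0],[0,0,0],0.01],[[0.002,0,0],[0,0,0],0.01],[[0.002,0,0],[0,0,0],0.01],[[0,0,0],[0,0,0],0.01],[[0,0,0],[0,0,0],0.01]]'
python3 - <<'E'
from h import *
print(rows(),ctrl.get_obs()["ft_force"]); c=cam("wrist"); crop(c,140,100,240,180,3.2,"pics/w7.png")
E
```

```text
t: 6.65
ee_pos: [666.5, 161.1, 76.2]
orientation: [1.331, 1.126, -1.331]
ft_force: [-0.5, 0.8, -0.3]
width: 17.5
(array([[ 1.31785212e-04,  9.86097527e-01, -1.66167533e-01],
       [ 4.46025715e-05, -1.66167540e-01, -9.86097534e-01],
       [-9.99999990e-01,  1.22541573e-04, -6.58809099e-05]]), array([666.45363738, 161.06043689,  76.20346193])) [-0.50708435  0.77945656 -0.34991916]
```

View pics/w7.png

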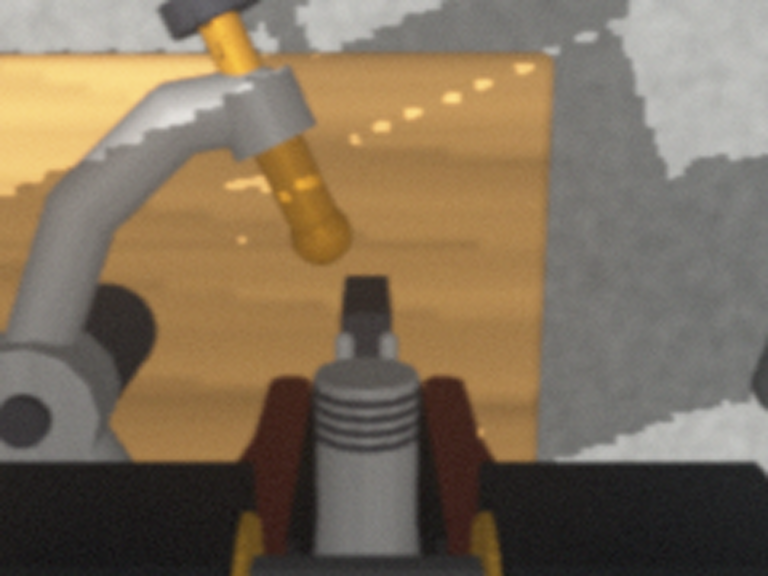

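```bash
python3 -m crank '[[[0.001,0,0.001],[0,0,0],0.01],[[0.001,0,0],[0,0,0],0.01],[[0.0005,0,0],[0,0,0],0.01],[[0,0,0],[0,0,0],0.01],[[0,0,0],[0,0,0],0.01],[[0,0,0],[0,0,0],0.01],[[0,0,0],[0,0,0],0.01],[[0,0,0],[0,0,0],0.01]]'
python3 - <<'E'
from h import *
print(rows()[1],ctrl.get_obs()["ft_force"]); c=cam("scene"); crop(c,240,130,110,90,7,"pics/s8.png")
E
```

```text
t: 7.37
ee_pos: [666.2, 160.0, 73.7]
orientation: [1.331, 1.126, -1.331]
ft_force: [0.3, 0.0, -1.0]
width: 17.5
[666.18204433 160.04390826  73.73629662] [ 0.25272827  0.01925572 -1.01721052]
```

View pics/s8.png

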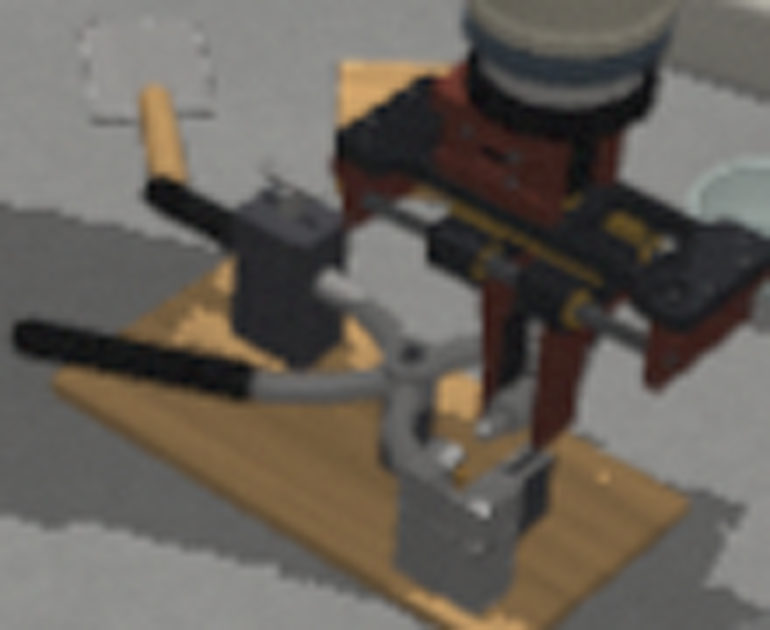

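```bash
python3 -m crank '[[[0.0007,0,0],[0,0,0],0.01],[[0,0,0],[0,0,0],0.01],[[0,0,0],[0,0,0],0.018],[[0,0,0],[0,0,0],0.021],[[0,0,0],[0,0,0],0.026],[[0,0,0],[0,0,0],0.032],[[0,0,0],[0,0,0],0.038],[[0,0,0],[0,0,0],0.038]]'
python3 - <<'E'
from h import *
print(rows()[1],ctrl.get_obs()["ft_force"]); c=cam("wrist"); np.save("w9.npy",c,allow_pickle=True); crop(c,140,100,240,180,3.2,"pics/w9.png")
E
```

```text
t: 8.08
ee_pos: [666.2, 160.0, 73.0]
orientation: [1.331, 1.125, -1.331]
ft_force: [-0.4, -0.4, 0.9]
width: 37.4
[666.20231927 160.01698136  73.02438074] [-0.3795871  -0.35083023  0.87241541]
```

View pics/w9.png

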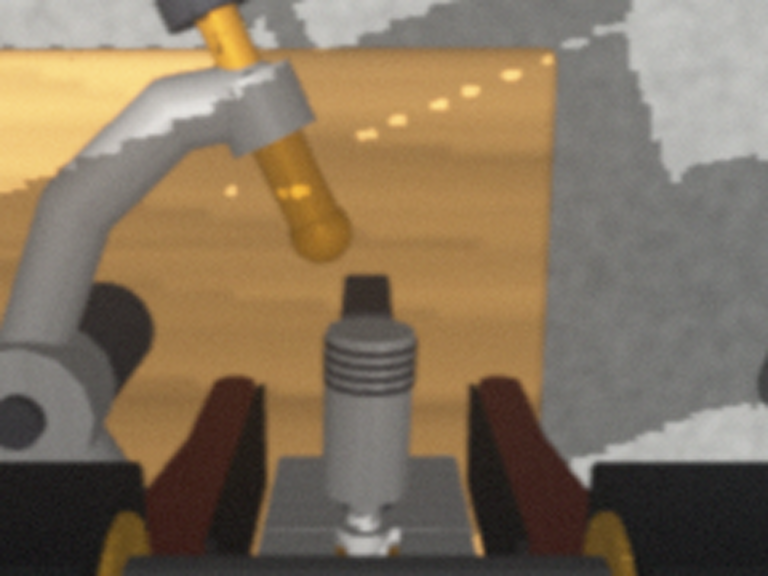

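```bash
python3 - <<'E'
from h import *
c=np.load("w9.npy",allow_pickle=True).item()
f=lambda L,x0,y0,s:[((x+.5)/s-.5+x0,(y+.5)/s-.5+y0) for x,y in L]
y=-0.167; xx=np.array([np.cos(y),np.sin(y),0]);yy=np.array([-np.sin(y),np.cos(y),0]); o=np.array([665.8,157.2,0])
for z in (67,69,71):
  P=toplane(c,f([(370,350),(368,500)],140,100,3.2),z); print(z,[((q-o)@xx,(q-o)@yy) for q in P])
crop(c,230,190,80,100,7,"pics/w9c.png")
q=cam("scene"); crop(q,280,170,60,50,12,"pics/s9.png")
E
```

```text
67 [(np.float64(0.155918502668482), np.float64(16.863152879607853)), (np.float64(-0.21808413668446563), np.float64(-14.163800201937471))]
69 [(np.float64(0.14633403025162103), np.float64(17.50428796949781)), (np.float64(-0.22321932081787002), np.float64(-13.153555794913332))]
71 [(np.float64(0.13674955783476048), np.float64(18.145423059387763)), (np.float64(-0.2283545049512697), np.float64(-12.14331138788922))]
```

View pics/w9c.png

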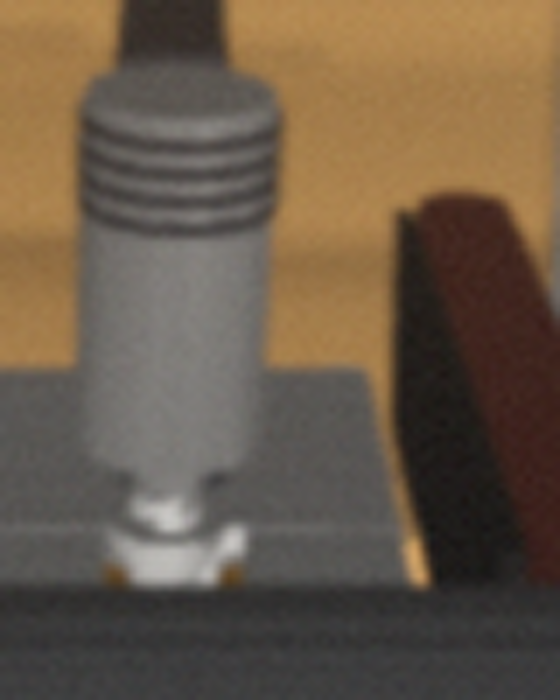

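View pics/s9.png

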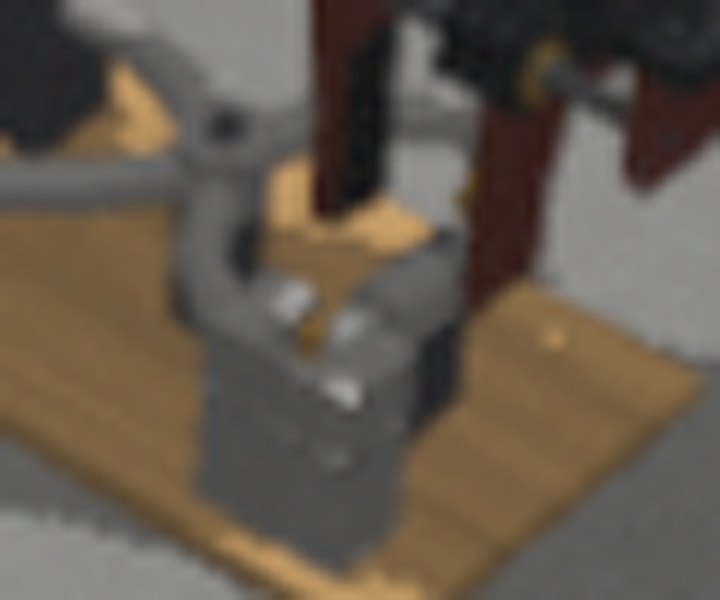

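```bash
python3 -m crank '[[[-0.005,0,0],[0,0,0],0.04],[[-0.01,0,0],[0,0,0],0.04],[[-0.02,0,0],[0,0,0],0.04],[[-0.03,0,0],[0,0,0],0.04],[[-0.03,0,0.02],[0,0,0],0.04],[[-0.02,0,0.025],[0,0,0],0.03],[[0,0,0.02],[0,0,0],0.01],[[0,0,0],[0,0,0],0.0]]'
python3 - <<'E'
from h import *
print(rows()); c=cam("wrist"); np.save("w10.npy",c,allow_pickle=True); cv2.imwrite("pics/w10.png",c["img"]);crop(c,200,40,120,180,4,"pics/w10c.png")
E
```

```text
t: 8.85
ee_pos: [656.0, 93.1, 191.1]
orientation: [1.334, 1.121, -1.33]
ft_force: [-0.8, 0.9, -1.0]
width: 24.0
(array([[ 3.84181000e-03,  9.85724128e-01, -1.68324636e-01],
       [-4.50968556e-04, -1.68324154e-01, -9.85731594e-01],
       [-9.99992519e-01,  3.86290261e-03, -2.02138829e-04]]), array([656.03925743,  93.07837806, 191.11929447]))
```

View pics/w10.png

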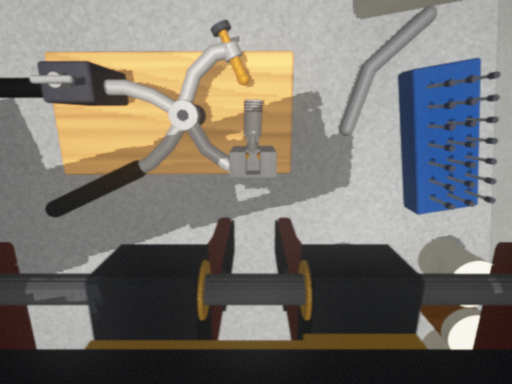

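View pics/w10c.png

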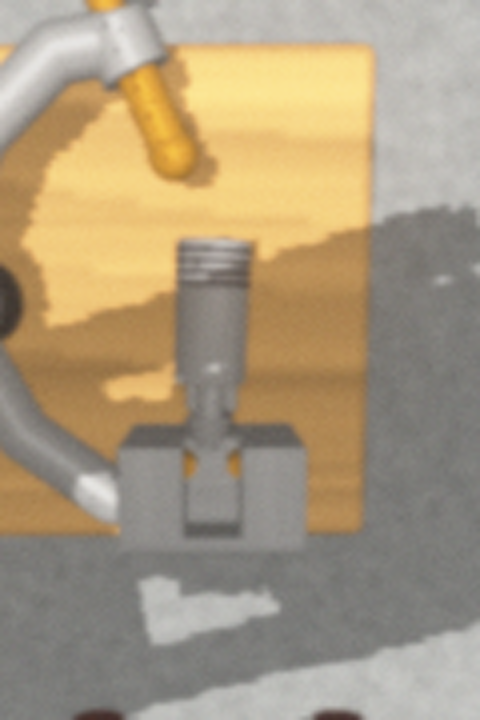

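```bash
python3 - <<'E'
from h import *
plan([500,76,130],-0.432)
print(ctrl.get_obs()["qpos"])
E
```

```text
[[0.0074,-0.0188,0.0056],[-0.0540,0,0],J]
[[0.0074,-0.0191,0.0045],[-0.0540,0,0],J]
[[0.0074,-0.0193,0.0035],[-0.0540,0,0],J]
[[0.0074,-0.0195,0.0025],[-0.0540,0,0],J]
[[0.0074,-0.0196,0.0014],[-0.0540,0,0],J]
[[0.0074,-0.0196,0.0003],[-0.0540,0,0],J]
[[0.0074,-0.0196,-0.0007],[-0.0540,0,0],J]
[[0.0074,-0.0195,-0.0018],[-0.0540,0,0],J]
[ 1.25221539e-01  5.11981050e-01  1.56729556e+00 -5.14031561e-05
  1.06010735e+00  2.94536576e-01]
```

```bash
python3 -m crank '[[[0.007,-0.0188,0.0056],[-0.054,0,0],0.0],[[0.007,-0.019,0.0045],[-0.054,0,0],0.0],[[0.007,-0.0193,0.0035],[-0.054,0,0],0.0],[[0.007,-0.0195,0.0025],[-0.054,0,0],0.0],[[0.007,-0.0196,0.0014],[-0.054,0,0],0.0],[[0.007,-0.0196,0.0003],[-0.054,0,0],0.0],[[0.007,-0.0196,-0.0007],[-0.054,0,0],0.0],[[0.007,-0.0195,-0.0018],[-0.054,0,0],0.0]]'
python3 -m crank '[[[0,0,0],[0,0,0],0.0],[[0,0,0],[0,0,0],0.0],[[0,0,0],[0,0,0],0.0],[[0,0,0],[0,0,0],0.0],[[0,0,0],[0,0,0],0.0],[[0,0,0],[0,0,0],0.0],[[0,0,0],[0,0,0],0.0],[[0,0,0],[0,0,0],0.0]]'
python3 - <<'E'
from h import *
print(rows(),ctrl.get_obs()["width"]); c=cam("wrist"); np.save("w11.npy",c,allow_pickle=True); cv2.imwrite("pics/w11.png",cv2.resize(c["img"],None,fx=1.5,fy=1.5))
E
```

```text
t: 9.57
ee_pos: [498.6, 77.8, 131.6]
orientation: [1.009, 1.325, -1.009]
ft_force: [0.1, 0.5, -0.2]
width: 0.3
t: 10.23
ee_pos: [499.9, 77.1, 132.0]
orientation: [1.012, 1.323, -1.012]
ft_force: [0.1, 0.3, 0.0]
width: 0.5
(array([[ 1.67496192e-04,  9.65166752e-01,  2.61635456e-01],
       [ 6.61345899e-05,  2.61635448e-01, -9.65166767e-01],
       [-9.99999984e-01,  1.78964912e-04, -2.00079659e-05]]), array([499.88521773,  77.08053828, 132.02072048])) 0.4682573346939204
```

View pics/w11.png

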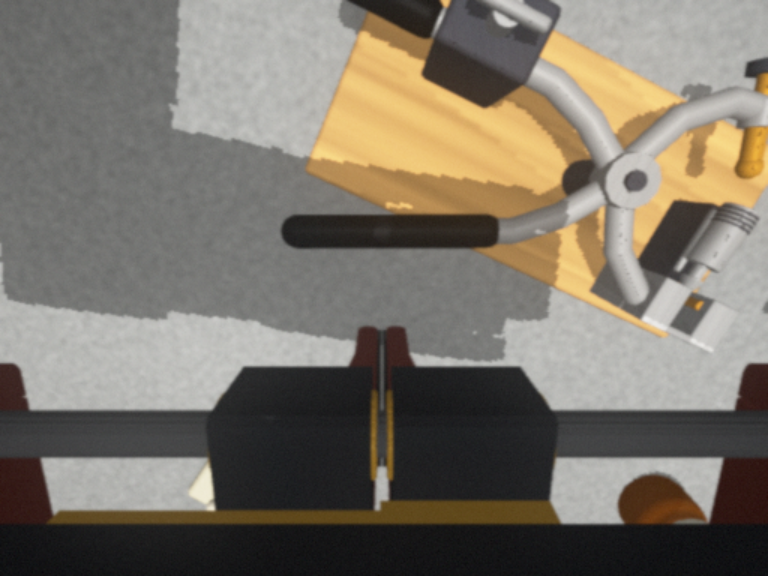

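```bash
python3 - <<'E'
from h import *
c=np.load("w11.npy",allow_pickle=True).item()
L=[((x+.5)/1.5-.5,(y+.5)/1.5-.5) for x,y in [(300,231),(480,231),(382,247.5)]]
P=toplane(c,L,60); print(P, np.arctan2(*(P[1]-P[0])[[1,0]]))
Rm,p=rows(); print([(Rm.T@(q-p)).round(1) for q in P])
piv=np.array([602.5,173,60]); print(Rm.T@(piv-p))
E
```

```text
[[447.02086415 103.66127233  60.        ]
 [539.9238985  128.80759162  60.        ]
 [491.6625022  106.52915615  60.        ]] 0.2643387620686776
[array([ 72. , -44. , -39.5]), array([ 72. ,  52.2, -39.5]), array([ 72. ,  -0.2, -30.6])]
[ 72.02693655 124.20613166 -65.75067522]
```

```bash
python3 -m crank '[[[0.01,0,0],[0,0,0],0.0],[[0.02,0,0],[0,0,0],0.0],[[0.02,0,0],[0,0,0],0.0],[[0.02,0,0],[0,0,0],0.0],[[0.012,0,0],[0,0,0],0.0],[[0.004,0,0],[0,0,0],0.0],[[0,0,-0.006],[0,0,0],0.0],[[0,0,-0.006],[0,0,0],0.0]]'
python3 -m crank '[[[0,0,0],[0,0,0],0.0],[[0,0,-0.001],[0,0,0],0.0],[[0,0,-0.001],[0,0,0],0.0],[[0,0,-0.001],[0,0,0],0.0],[[0,0,-0.001],[0,0,0],0.0],[[0,0,0],[0,0,0],0.0],[[0,0,0],[0,0,0],0.0],[[0,0,0],[0,0,0],0.0]]'
python3 - <<'E'
from h import *
print(rows(),ctrl.get_obs()["ft_force"]); c=cam("wrist"); np.save("w12.npy",c,allow_pickle=True); cv2.imwrite("pics/w12.png",cv2.resize(c["img"],None,fx=1.5,fy=1.5))
E
```

```text
t: 10.95
ee_pos: [496.4, 88.9, 45.9]
orientation: [1.012, 1.323, -1.013]
ft_force: [0.2, -0.5, 0.9]
width: 0.4
t: 11.62
ee_pos: [495.5, 92.4, 46.0]
orientation: [1.012, 1.323, -1.012]
ft_force: [-0.1, -0.4, 0.2]
width: 0.2
(array([[ 8.47839144e-05,  9.65122821e-01,  2.61797505e-01],
       [ 1.08253607e-05,  2.61797505e-01, -9.65122824e-01],
       [-9.99999996e-01,  8.46609433e-05,  1.17484146e-05]]), array([495.46954283,  92.44746584,  46.03224004])) [-0.09406943 -0.37547959  0.17768279]
```

View pics/w12.png

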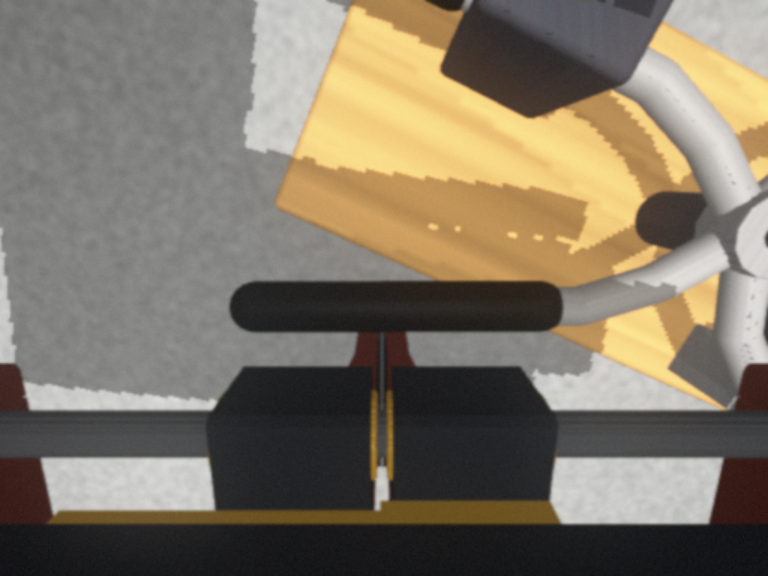

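```bash
python3 -m crank '[[[0,0,-0.001],[0,0,0],0.0],[[0,0,-0.001],[0,0,0],0.0],[[0,0,-0.001],[0,0,0],0.0],[[0,0,-0.001],[0,0,0],0.0],[[0,0,-0.001],[0,0,0],0.0],[[0,0,-0.001],[0,0,0],0.0],[[0,0,-0.001],[0,0,0],0.0],[[0,0,0],[0,0,0],0.0]]'
cat > f.py <<'E'
from h import *
Rm,p=rows(); o=ctrl.get_obs(); F=o["ft_force"]
piv=np.array([602.5,173])
r=p[:2]-piv
th=np.arctan2(Rm[1,1],Rm[0,1])
print("t",o["t"],"toolF",(Rm.T@F).round(2),"Ftot",np.linalg.norm(F[:2]).round(2),"yaw",th.round(4),"ang about pivot",np.arctan2(-r[1],-r[0]).round(4),"z",p[2].round(1),"tool-to-pivot",(Rm.T@np.append(piv-p[:2],0)).round(1))
E
python3 f.py
```

```text
t: 12.33
ee_pos: [493.4, 99.4, 45.9]
orientation: [1.011, 1.323, -1.012]
ft_force: [0.1, -2.2, -0.2]
width: 0.2
t 12.3333 toolF [ 0.23 -0.45  2.14] Ftot 2.18 yaw 0.2652 ang about pivot 0.5938 z 45.9 tool-to-pivot [ -0.  124.6 -42.5]
```

```bash
python3 -m crank '[[[0,-0.0005,-0.0015],[0.012,0,0],0.0],[[0,-0.0005,-0.0015],[0.012,0,0],0.0],[[0,-0.0005,-0.0015],[0.012,0,0],0.0],[[0,-0.0005,-0.0015],[0.012,0,0],0.0],[[0,-0.0005,-0.0015],[0.012,0,0],0.0],[[0,-0.0005,-0.0015],[0.012,0,0],0.0],[[0,-0.0005,-0.0015],[0.012,0,0],0.0],[[0,-0.0005,-0.0015],[0.012,0,0],0.0]]'
python3 - <<'E'
import runpy; runpy.run_path("f.py")
from h import *
c=cam("wrist"); cv2.imwrite("pics/w13.png",c["img"]); c=cam("top"); crop(c,180,140,80,100,6,"pics/t13.png")
E
```

```text
t: 13.0
ee_pos: [486.9, 110.2, 46.0]
orientation: [1.085, 1.284, -1.085]
ft_force: [-0.7, -1.0, -0.5]
width: 0.5
t 13.0 toolF [ 0.53 -0.84  0.87] Ftot 1.21 yaw 0.1678 ang about pivot 0.4976 z 46.0 tool-to-pivot [ -0.  124.5 -42.6]
```

View pics/w13.png

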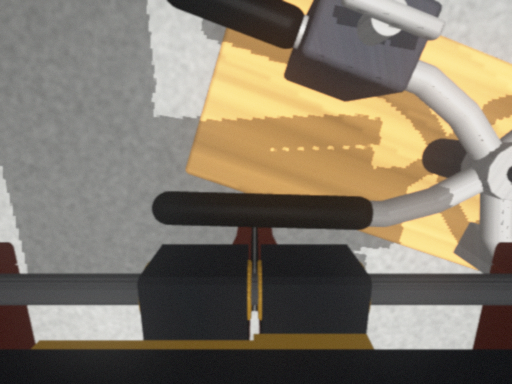

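View pics/t13.png

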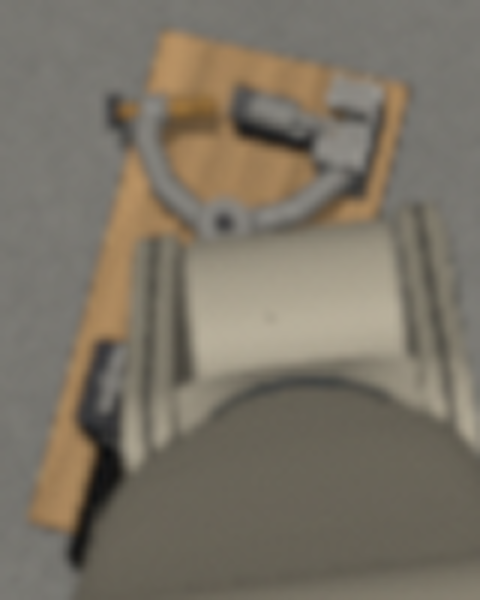

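```bash
python3 -m crank '[[[0,-0.0005,-0.0015],[0.012,0,0],0.0],[[0,-0.0005,-0.0015],[0.012,0,0],0.0],[[0,-0.0005,-0.0015],[0.012,0,0],0.0],[[0,-0.0005,-0.0015],[0.012,0,0],0.0],[[0,-0.0005,-0.0015],[0.012,0,0],0.0],[[0,-0.0005,-0.0015],[0.012,0,0],0.0],[[0,-0.0005,-0.0015],[0.012,0,0],0.0],[[0,0,0],[0,0,0],0.0]]'
python3 - <<'E'
import runpy; runpy.run_path("f.py")
from h import *
c=cam("top"); crop(c,180,140,80,60,9,"pics/t14.png")
E
```

```text
t: 13.77
ee_pos: [482.0, 120.3, 46.0]
orientation: [1.147, 1.248, -1.147]
ft_force: [-1.8, -2.6, -0.7]
width: 0.6
t 13.7667 toolF [ 0.68 -1.97  2.43] Ftot 3.13 yaw 0.0843 ang about pivot 0.4126 z 46.0 tool-to-pivot [ -0.  124.5 -42.4]
```

View pics/t14.png

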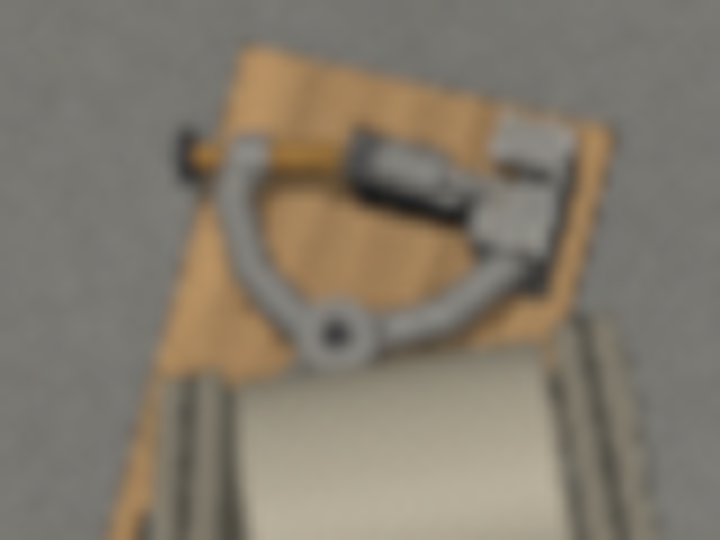

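```bash
python3 -m crank '[[[0,-0.00017,-0.0005],[0.004,0,0],0.0],[[0,-0.00017,-0.0005],[0.004,0,0],0.0],[[0,-0.00017,-0.0005],[0.004,0,0],0.0],[[0,-0.00017,-0.0005],[0.004,0,0],0.0],[[0,-0.00017,-0.0005],[0.004,0,0],0.0],[[0,-0.00017,-0.0005],[0.004,0,0],0.0],[[0,-0.00017,-0.0005],[0.004,0,0],0.0],[[0,-0.00017,-0.0005],[0.004,0,0],0.0]]' >/dev/null; python3 f.py
```

```text
t 14.4833 toolF [-0.08 -0.74  2.24] Ftot 2.35 yaw 0.0525 ang about pivot 0.3824 z 46.0 tool-to-pivot [ -0.  124.4 -42.6]
```

```bash
python3 -m crank '[[[0,-0.00017,-0.0005],[0.004,0,0],0.0],[[0,-0.00017,-0.0005],[0.004,0,0],0.0],[[0,-0.00017,-0.0005],[0.004,0,0],0.0],[[0,-0.00017,-0.0005],[0.004,0,0],0.0],[[0,-0.00017,-0.0005],[0.004,0,0],0.0],[[0,-0.00017,-0.0005],[0.004,0,0],0.0],[[0,-0.00017,-0.0005],[0.004,0,0],0.0],[[0,-0.00017,-0.0005],[0.004,0,0],0.0]]' >/dev/null; python3 f.py
```

```text
t 15.15 toolF [-0.47 -1.75  1.42] Ftot 2.25 yaw 0.0206 ang about pivot 0.3501 z 46.0 tool-to-pivot [ -0.  124.4 -42.5]
```

```bash
python3 -m crank '[[[0,-0.00017,-0.0005],[0.004,0,0],0.0],[[0,-0.00017,-0.0005],[0.004,0,0],0.0],[[0,-0.00017,-0.0005],[0.004,0,0],0.0],[[0,-0.00017,-0.0005],[0.004,0,0],0.0],[[0,-0.00017,-0.0005],[0.004,0,0],0.0],[[0,-0.00017,-0.0005],[0.004,0,0],0.0],[[0,-0.00017,-0.0005],[0.004,0,0],0.0],[[0,-0.00017,-0.0005],[0.004,0,0],0.0]]' >/dev/null; python3 - <<'E'
import runpy; runpy.run_path("f.py")
from h import *
c=cam("top"); crop(c,180,140,80,60,9,"pics/t15.png")
E
```

```text
t 15.8167 toolF [-0.35 -1.03  1.27] Ftot 1.64 yaw -0.0114 ang about pivot 0.3181 z 46.0 tool-to-pivot [ -0.  124.4 -42.6]
```

View pics/t15.png

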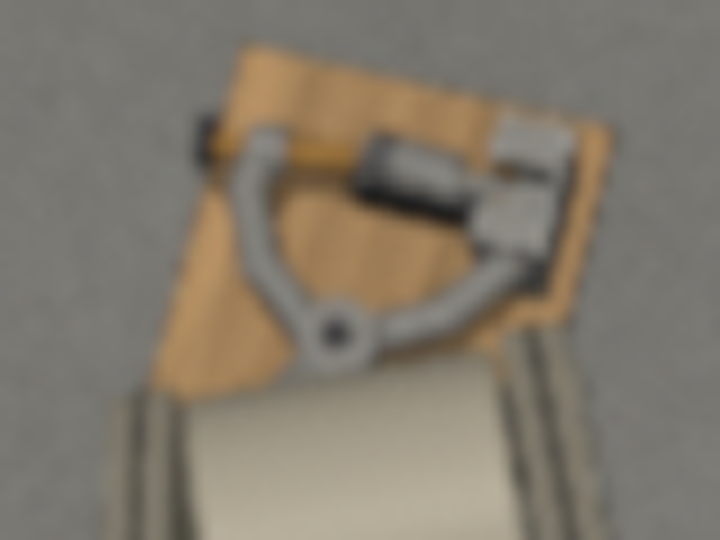

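```bash
python3 -m crank '[[[0,-0.00013,-0.00037],[0.003,0,0],0.0],[[0,-0.00013,-0.00037],[0.003,0,0],0.0],[[0,-0.00013,-0.00037],[0.003,0,0],0.0],[[0,-0.00013,-0.00037],[0.003,0,0],0.0],[[0,-0.00013,-0.00037],[0.003,0,0],0.0],[[0,-0.00013,-0.00037],[0.003,0,0],0.0],[[0,-0.00013,-0.00037],[0.003,0,0],0.0],[[0,0,0],[0,0,0],0.0]]' >/dev/null; python3 f.py
```

```text
t 16.5333 toolF [ 0.28 -0.68  2.51] Ftot 2.6 yaw -0.0322 ang about pivot 0.297 z 46.0 tool-to-pivot [ -0.  124.4 -42.5]
```

```bash
python3 -m crank '[[[0,-0.00013,-0.00037],[0.003,0,0],0.0],[[0,-0.00013,-0.00037],[0.003,0,0],0.0],[[0,-0.00013,-0.00037],[0.003,0,0],0.0],[[0,-0.00013,-0.00037],[0.003,0,0],0.0],[[0,-0.00013,-0.00037],[0.003,0,0],0.0],[[0,-0.00013,-0.00037],[0.003,0,0],0.0],[[0,-0.00013,-0.00037],[0.003,0,0],0.0],[[0,0,0],[0,0,0],0.0]]' >/dev/null; python3 f.py
```

```text
t 17.2 toolF [ 1.42 -1.19  2.85] Ftot 3.09 yaw -0.0532 ang about pivot 0.2763 z 46.0 tool-to-pivot [  0.  124.4 -42.6]
```

```bash
python3 -m crank '[[[0,-0.00008,-0.00025],[0.002,0,0],0.0],[[0,-0.00008,-0.00025],[0.002,0,0],0.0],[[0,-0.00008,-0.00025],[0.002,0,0],0.0],[[0,-0.00008,-0.00025],[0.002,0,0],0.0],[[0,-0.00008,-0.00025],[0.002,0,0],0.0],[[0,-0.00008,-0.00025],[0.002,0,0],0.0],[[0,-0.00008,-0.00025],[0.002,0,0],0.0],[[0,0,0],[0,0,0],0.0]]' >/dev/null; python3 f.py
```

```text
t 17.8667 toolF [-0.16 -0.24  2.68] Ftot 2.69 yaw -0.0671 ang about pivot 0.2623 z 46.0 tool-to-pivot [ -0.  124.5 -42.5]
```

```bash
python3 -m crank '[[[0,-0.00008,-0.00025],[0.002,0,0],0.0],[[0,-0.00008,-0.00025],[0.002,0,0],0.0],[[0,-0.00008,-0.00025],[0.002,0,0],0.0],[[0,-0.00008,-0.00025],[0.002,0,0],0.0],[[0,-0.00008,-0.00025],[0.002,0,0],0.0],[[0,0,0],[0,0,0],0.0],[[0,0,0],[0,0,0],0.0],[[0,0,0],[0,0,0],0.0]]' >/dev/null; python3 f.py
```

```text
t 18.5333 toolF [ 0.36 -1.24  2.96] Ftot 3.21 yaw -0.077 ang about pivot 0.2523 z 46.0 tool-to-pivot [ -0.  124.4 -42.5]
```

```bash
python3 -m crank '[[[0,-0.00008,-0.00025],[0.002,0,0],0.0],[[0,-0.00008,-0.00025],[0.002,0,0],0.0],[[0,-0.00008,-0.00025],[0.002,0,0],0.0],[[0,-0.00008,-0.00025],[0.002,0,0],0.0],[[0,-0.00008,-0.00025],[0.002,0,0],0.0],[[0,0,0],[0,0,0],0.0],[[0,0,0],[0,0,0],0.0],[[0,0,0],[0,0,0],0.0]]' >/dev/null;  python3 - <<'E'
import runpy; runpy.run_path("f.py")
from h import *
c=cam("top"); crop(c,180,140,80,60,9,"pics/t16.png"); c=cam("scene"); crop(c,280,170,60,50,12,"pics/s16.png")
E
```

```text
t 19.2 toolF [ 1.52 -1.54  3.58] Ftot 3.9 yaw -0.087 ang about pivot 0.2429 z 46.0 tool-to-pivot [ -0.  124.4 -42.6]
```

View pics/t16.png

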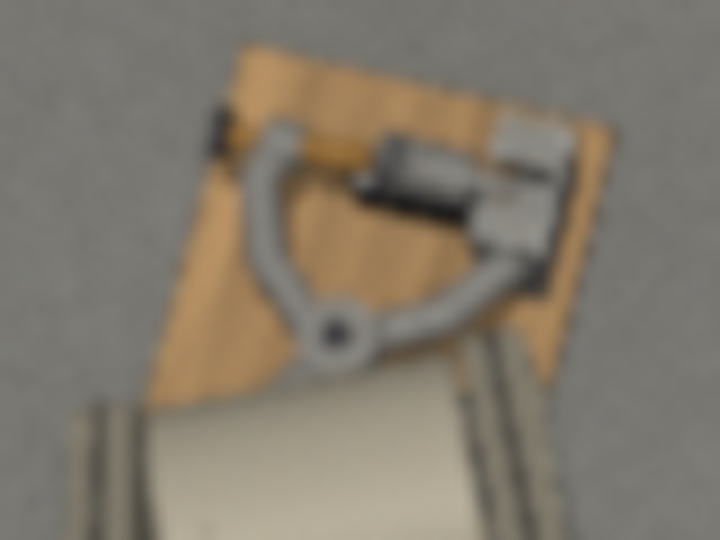

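View pics/s16.png

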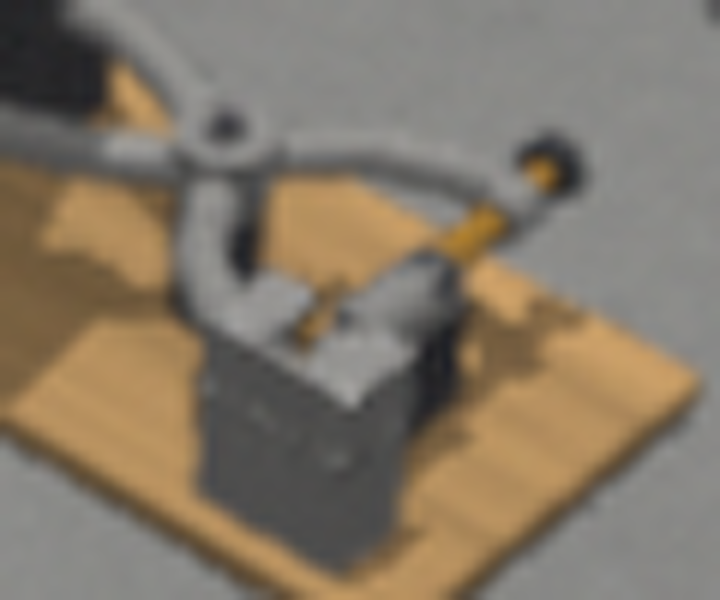

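```bash
python3 -m crank '[[[0,-0.00008,-0.00025],[0.002,0,0],0.0],[[0,-0.00008,-0.00025],[0.002,0,0],0.0],[[0,-0.00008,-0.00025],[0.002,0,0],0.0],[[0,-0.00008,-0.00025],[0.002,0,0],0.0],[[0,-0.00008,-0.00025],[0.002,0,0],0.0],[[0,0,0],[0,0,0],0.0],[[0,0,0],[0,0,0],0.0],[[0,0,0],[0,0,0],0.0]]' >/dev/null; python3 f.py
```

```text
t 19.9667 toolF [ 0.72 -0.89  3.73] Ftot 3.83 yaw -0.097 ang about pivot 0.2327 z 46.0 tool-to-pivot [ -0.  124.4 -42.5]
```

```bash
python3 -m crank '[[[0,-0.00008,-0.00025],[0.002,0,0],0.0],[[0,-0.00008,-0.00025],[0.002,0,0],0.0],[[0,-0.00008,-0.00025],[0.002,0,0],0.0],[[0,-0.00008,-0.00025],[0.002,0,0],0.0],[[0,-0.00008,-0.00025],[0.002,0,0],0.0],[[0,0,0],[0,0,0],0.0],[[0,0,0],[0,0,0],0.0],[[0,0,0],[0,0,0],0.0]]' >/dev/null; python3 f.py
```

```text
t 20.6333 toolF [ 1.08 -1.28  4.43] Ftot 4.62 yaw -0.107 ang about pivot 0.2226 z 46.0 tool-to-pivot [ -0.  124.4 -42.5]
```

```bash
python3 -m crank '[[[0,-0.00008,-0.00025],[0.002,0,0],0.0],[[0,-0.00008,-0.00025],[0.002,0,0],0.0],[[0,-0.00008,-0.00025],[0.002,0,0],0.0],[[0,-0.00008,-0.00025],[0.002,0,0],0.0],[[0,0,0],[0,0,0],0.0],[[0,0,0],[0,0,0],0.0],[[0,0,0],[0,0,0],0.0],[[0,0,0],[0,0,0],0.0]]' >/dev/null; python3 f.py
```

```text
t 21.3 toolF [ 0.4  -1.48  4.5 ] Ftot 4.74 yaw -0.115 ang about pivot 0.2145 z 45.9 tool-to-pivot [ -0.  124.4 -42.5]
```

```bash
python3 -m crank '[[[0,-0.00008,-0.00025],[0.002,0,0],0.0],[[0,-0.00008,-0.00025],[0.002,0,0],0.0],[[0,-0.00008,-0.00025],[0.002,0,0],0.0],[[0,-0.00008,-0.00025],[0.002,0,0],0.0],[[0,0,0],[0,0,0],0.0],[[0,0,0],[0,0,0],0.0],[[0,0,0],[0,0,0],0.0],[[0,0,0],[0,0,0],0.0]]' >/dev/null; python3 f.py
```

```text
t 21.9667 toolF [ 0.48 -0.82  2.01] Ftot 2.17 yaw -0.1229 ang about pivot 0.2062 z 46.0 tool-to-pivot [ 1.000e-01  1.241e+02 -4.240e+01]
```

```bash
python3 -m crank '[[[0,-0.00008,-0.00025],[0.002,0,0],0.0],[[0,-0.00008,-0.00025],[0.002,0,0],0.0],[[0,-0.00008,-0.00025],[0.002,0,0],0.0],[[0,-0.00008,-0.00025],[0.002,0,0],0.0],[[0,0,0],[0,0,0],0.0],[[0,0,0],[0,0,0],0.0],[[0,0,0],[0,0,0],0.0],[[0,0,0],[0,0,0],0.0]]' >/dev/null; python3 - <<'E'
import runpy; runpy.run_path("f.py")
from h import *
c=cam("scene"); crop(c,280,170,60,50,12,"pics/s17.png")
E
```

```text
t 22.6333 toolF [-0.49  0.22  1.54] Ftot 1.56 yaw -0.131 ang about pivot 0.1988 z 46.0 tool-to-pivot [  0.  124.1 -42.5]
```

View pics/s17.png

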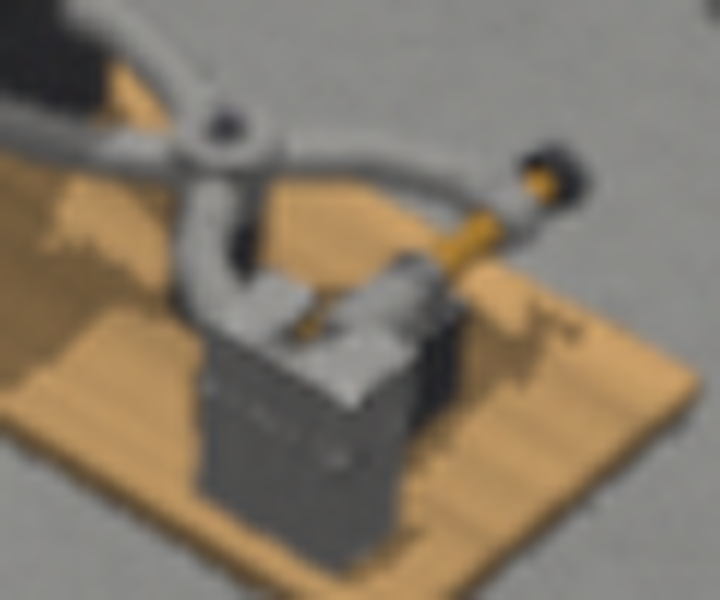

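```bash
python3 -m crank '[[[0,-0.00008,-0.00025],[0.002,0,0],0.0],[[0,-0.00008,-0.00025],[0.002,0,0],0.0],[[0,-0.00008,-0.00025],[0.002,0,0],0.0],[[0,0,0],[0,0,0],0.0],[[0,0,0],[0,0,0],0.0],[[0,0,0],[0,0,0],0.0],[[0,0,0],[0,0,0],0.0],[[0,0,0],[0,0,0],0.0]]' >/dev/null; python3 f.py
```

```text
t 23.35 toolF [-0.03  0.04  0.45] Ftot 0.45 yaw -0.137 ang about pivot 0.1928 z 46.0 tool-to-pivot [  0.  124.1 -42.5]
```

```bash
python3 -m crank '[[[0,-0.00008,-0.00025],[0.002,0,0],0.0],[[0,-0.00008,-0.00025],[0.002,0,0],0.0],[[0,0,0],[0,0,0],0.0],[[0,0,0],[0,0,0],0.0],[[0,0,0],[0,0,0],0.0],[[0,0,0],[0,0,0],0.0],[[0,0,0],[0,0,0],0.0],[[0,0,0],[0,0,0],0.0]]' >/dev/null; python3 f.py
```

```text
t 24.0167 toolF [0.36 0.27 0.84] Ftot 0.88 yaw -0.1411 ang about pivot 0.1888 z 46.0 tool-to-pivot [  0.  124.1 -42.5]
```

```bash
python3 -m crank '[[[0,-0.00008,-0.00025],[0.002,0,0],0.0],[[0,-0.00008,-0.00025],[0.002,0,0],0.0],[[0,0,0],[0,0,0],0.0],[[0,0,0],[0,0,0],0.0],[[0,0,0],[0,0,0],0.0],[[0,0,0],[0,0,0],0.0],[[0,0,0],[0,0,0],0.0],[[0,0,0],[0,0,0],0.0]]' >/dev/null; python3 f.py
```

```text
t 24.6833 toolF [-0.34  0.92  0.7 ] Ftot 1.16 yaw -0.145 ang about pivot 0.1849 z 46.0 tool-to-pivot [  0.  124.1 -42.5]
```

```bash
python3 -m crank '[[[0,-0.00008,-0.00025],[0.002,0,0],0.0],[[0,-0.00008,-0.00025],[0.002,0,0],0.0],[[0,-0.00008,-0.00025],[0.002,0,0],0.0],[[0,0,0],[0,0,0],0.0],[[0,0,0],[0,0,0],0.0],[[0,0,0],[0,0,0],0.0],[[0,0,0],[0,0,0],0.0],[[0,0,0],[0,0,0],0.0]]' >/dev/null; python3 f.py
```

```text
t 25.35 toolF [-0.07  1.94  3.01] Ftot 3.58 yaw -0.151 ang about pivot 0.179 z 46.0 tool-to-pivot [  0.  124.1 -42.5]
```

```bash
python3 -m crank '[[[0,-0.00008,-0.00025],[0.002,0,0],0.0],[[0,-0.00008,-0.00025],[0.002,0,0],0.0],[[0,-0.00008,-0.00025],[0.002,0,0],0.0],[[0,0,0],[0,0,0],0.0],[[0,0,0],[0,0,0],0.0],[[0,0,0],[0,0,0],0.0],[[0,0,0],[0,0,0],0.0],[[0,0,0],[0,0,0],0.0]]' >/dev/null; python3 - <<'E'
import runpy; runpy.run_path("f.py")
from h import *
c=cam("top"); crop(c,180,140,80,60,9,"pics/t18.png"); c=cam("scene"); crop(c,280,170,60,50,12,"pics/s18.png")
E
```

```text
t 26.0167 toolF [-0.31  1.68  2.85] Ftot 3.31 yaw -0.157 ang about pivot 0.1731 z 46.0 tool-to-pivot [  0.  124.1 -42.5]
```

View pics/t18.png

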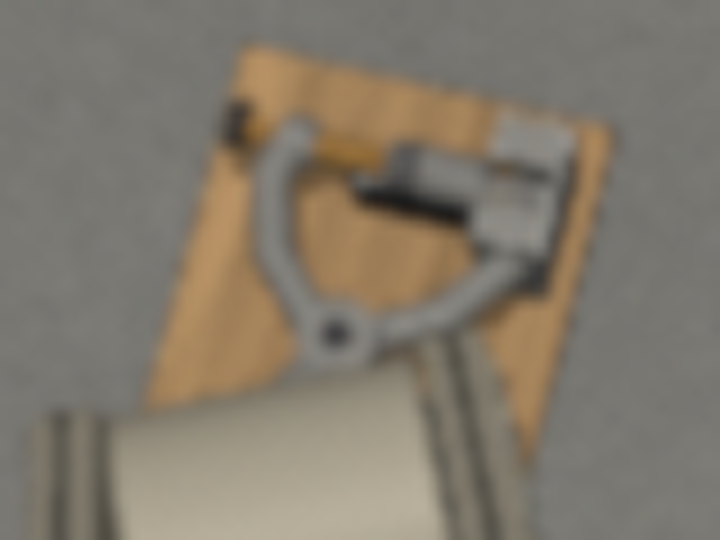

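View pics/s18.png

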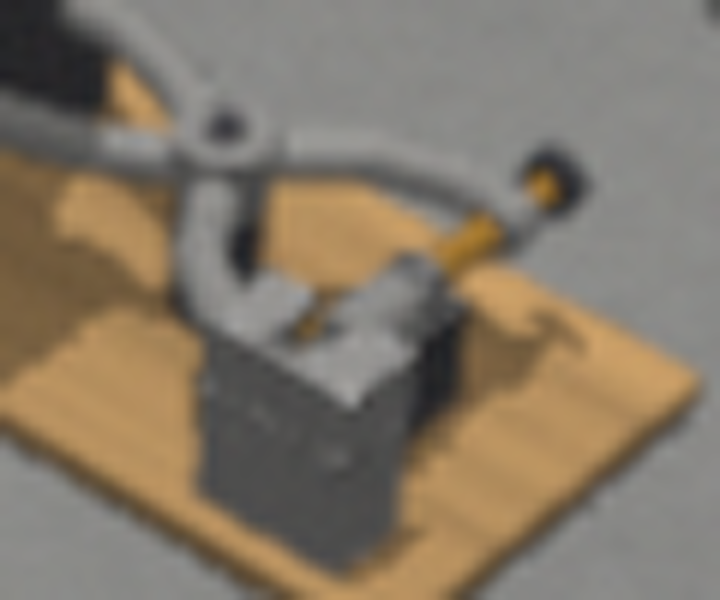

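```bash
python3 -m crank '[[[0,-0.00008,-0.00025],[0.002,0,0],0.0],[[0,-0.00008,-0.00025],[0.002,0,0],0.0],[[0,-0.00008,-0.00025],[0.002,0,0],0.0],[[0,0,0],[0,0,0],0.0],[[0,0,0],[0,0,0],0.0],[[0,0,0],[0,0,0],0.0],[[0,0,0],[0,0,0],0.0],[[0,0,0],[0,0,0],0.0]]' >/dev/null; python3 f.py
```

```text
t 26.7833 toolF [-1.27  2.8   5.27] Ftot 5.97 yaw -0.163 ang about pivot 0.1685 z 46.0 tool-to-pivot [  0.  124.  -42.7]
```

```bash
python3 -m crank '[[[0,-0.00008,-0.00025],[0.002,0,0],0.0],[[0,-0.00008,-0.00025],[0.002,0,0],0.0],[[0,-0.00008,-0.00025],[0.002,0,0],0.0],[[0,0,0],[0,0,0],0.0],[[0,0,0],[0,0,0],0.0],[[0,0,0],[0,0,0],0.0],[[0,0,0],[0,0,0],0.0],[[0,0,0],[0,0,0],0.0]]' >/dev/null; python3 f.py
```

```text
t 27.45 toolF [-1.77  3.6   5.83] Ftot 6.85 yaw -0.1689 ang about pivot 0.164 z 46.0 tool-to-pivot [  0.  123.9 -42.9]
```

```bash
python3 - <<'E'
from h import *
c=cam("wrist"); np.save("w19.npy",c,allow_pickle=True); cv2.imwrite("pics/w19.png",cv2.resize(c["img"],None,fx=1.5,fy=1.5))
c=cam("top"); crop(c,180,140,80,60,9,"pics/t19.png")
E
```

```text
(no output)
```

View pics/w19.png

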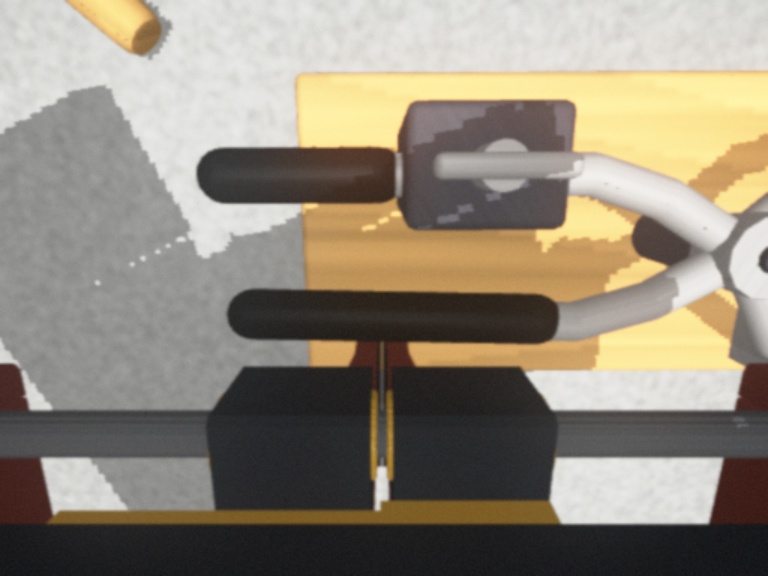

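View pics/t19.png

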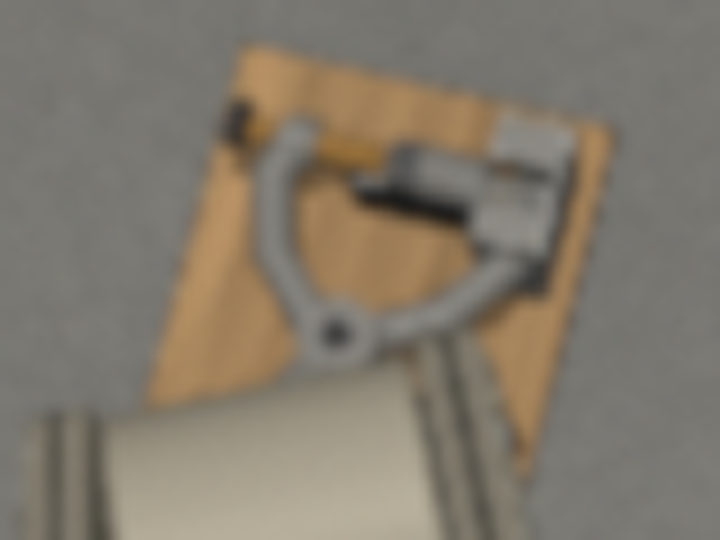

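```bash
python3 -m crank '[[[0,0,-0.0002],[0,0,0],0.0],[[0,0,-0.0002],[0,0,0],0.0],[[0,0,0],[0,0,0],0.0],[[0,0,0],[0,0,0],0.0],[[0,0,0],[0,0,0],0.0],[[0,0,0],[0,0,0],0.0],[[0,0,0],[0,0,0],0.0],[[0,0,0],[0,0,0],0.0]]' >/dev/null; python3 f.py
```

```text
t 28.2167 toolF [-0.44  3.67  7.87] Ftot 8.69 yaw -0.1689 ang about pivot 0.1622 z 46.0 tool-to-pivot [ -0.  124.  -42.6]
```

```bash
python3 -m crank '[[[0,0.0002,0.001],[-0.004,0,0],0.0],[[0,0.0005,0.0015],[-0.012,0,0],0.0],[[0,0.0009,0.0025],[-0.02,0,0],0.0],[[0,0.0013,0.0037],[-0.03,0,0],0.0],[[0,0.0013,0.0037],[-0.03,0,0],0.0],[[0,0.0013,0.0037],[-0.03,0,0],0.0],[[0,0.0013,0.0037],[-0.03,0,0],0.0],[[0,0.0013,0.0037],[-0.03,0,0],0.0]]' >/dev/null; python3 f.py
python3 -m crank '[[[0,0.0013,0.0037],[-0.03,0,0],0.0],[[0,0.0013,0.0037],[-0.03,0,0],0.0],[[0,0.0013,0.0037],[-0.03,0,0],0.0],[[0,0.0013,0.0037],[-0.03,0,0],0.0],[[0,0.0013,0.0037],[-0.03,0,0],0.0],[[0,0.0013,0.0037],[-0.03,0,0],0.0],[[0,0.0013,0.0037],[-0.03,0,0],0.0],[[0,0.0013,0.0037],[-0.03,0,0],0.0]]' >/dev/null; python3 f.py
python3 -m crank '[[[0,0,0.004],[0,0,0],0.0],[[0,0,0.005],[0,0,0],0.0],[[0,0,0.006],[0,0,0],0.0],[[0,0,0.006],[0,0,0],0.0],[[0,0,0.006],[0,0,0],0.0],[[0,0,0.006],[0,0,0],0.0],[[0,0,0],[0,0,0],0.0],[[0,0,0],[0,0,0],0.0]]' >/dev/null; python3 f.py
python3 - <<'E'
from h import *
c=cam("wrist"); cv2.imwrite("pics/w20.png",cv2.resize(c["img"],None,fx=1.5,fy=1.5))
c=cam("top"); crop(c,180,140,80,100,6,"pics/t20.png")
E
```

```text
t 28.8833 toolF [-0.09  0.96  2.29] Ftot 2.48 yaw 0.0185 ang about pivot 0.3453 z 46.0 tool-to-pivot [  0.  124.4 -42.2]
t 29.55 toolF [ 0.03 -0.15  0.93] Ftot 0.94 yaw 0.2585 ang about pivot 0.5833 z 45.9 tool-to-pivot [  0.  124.6 -42. ]
t 30.2167 toolF [ 0.33 -0.33 -0.44] Ftot 0.55 yaw 0.2559 ang about pivot 0.8044 z 46.0 tool-to-pivot [  0.  124.5 -76.1]
```

View pics/w20.png

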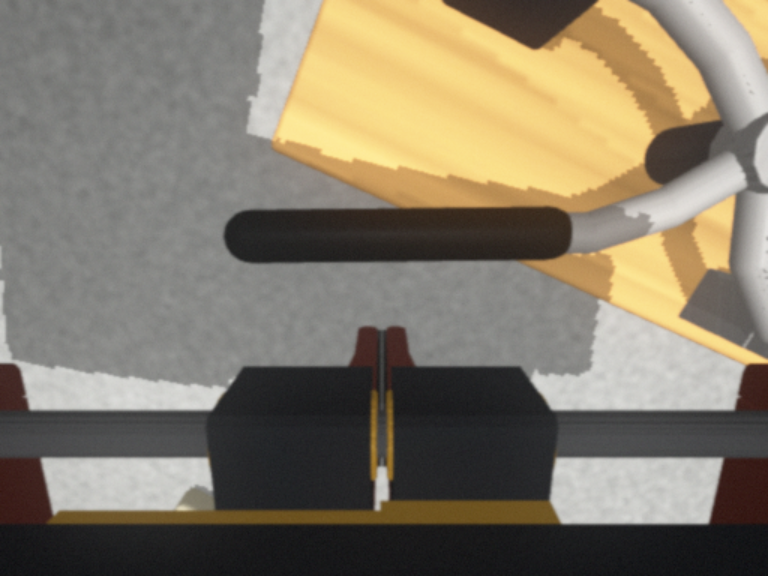

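View pics/t20.png

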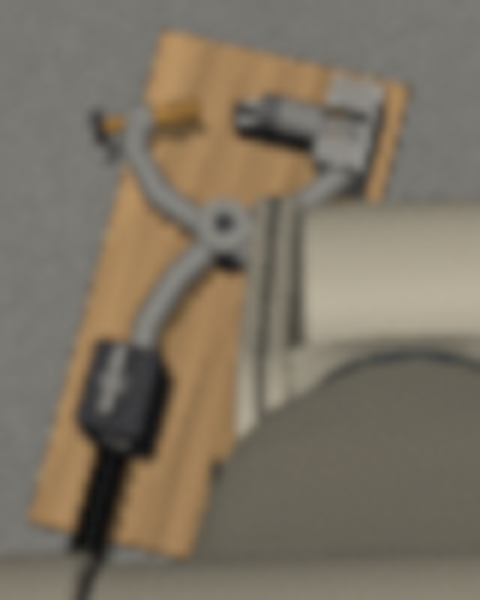

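```bash
python3 -m crank '[[[-0.01,0,0],[0,0,0],0.0],[[-0.02,0,0],[0,0,0],0.0],[[-0.025,0,0],[0,0,0],0.0],[[-0.025,0,0],[0,0,0],0.0],[[-0.025,0,0],[0,0,0],0.0],[[-0.025,0,0],[0,0,0],0.0],[[-0.015,0,0],[0,0,0],0.0],[[0,0,0],[0,0,0],0.0]]' >/dev/null
python3 - <<'E'
from h import *
print(rows()[1])
plan([656,85,191],0.425)
E
```

```text
[503.27482832  68.84765214 194.99820234]
[[0.0006,0.0190,0.0029],[0.0531,0,0],J]
[[0.0006,0.0191,0.0019],[0.0531,0,0],J]
[[0.0006,0.0192,0.0009],[0.0531,0,0],J]
[[0.0006,0.0192,-0.0001],[0.0531,0,0],J]
[[0.0006,0.0192,-0.0012],[0.0531,0,0],J]
[[0.0006,0.0191,-0.0022],[0.0531,0,0],J]
[[0.0006,0.0189,-0.0032],[0.0531,0,0],J]
[[0.0006,0.0187,-0.0042],[0.0531,0,0],J]
```

```bash
python3 -m crank '[[[0,0.019,0.003],[0.053,0,0],0.0],[[0,0.019,0.002],[0.053,0,0],0.0],[[0,0.019,0.001],[0.053,0,0],0.0],[[0,0.019,0],[0.053,0,0],0.0],[[0,0.019,-0.001],[0.053,0,0],0.0],[[0,0.019,-0.002],[0.053,0,0],0.0],[[0,0.019,-0.003],[0.053,0,0],0.0],[[0,0.019,-0.004],[0.053,0,0],0.0]]' >/dev/null
python3 -m crank '[[[0,0,0],[0,0,0],0.0],[[0,0,0],[0,0,0],0.0],[[0,0,0],[0,0,0],0.0],[[0,0,0],[0,0,0],0.0],[[0,0,0],[0,0,0],0.0],[[0,0,0],[0,0,0],0.0],[[0,0,0],[0,0,0],0.0],[[0,0,0],[0,0,0],0.0]]'
python3 - <<'E'
from h import *
c=cam("wrist"); np.save("w21.npy",c,allow_pickle=True); cv2.imwrite("pics/w21.png",c["img"]); crop(c,200,40,120,180,4,"pics/w21c.png")
c=cam("scene");cv2.imwrite("pics/s21.png",c["img"])
E
```

```text
t: 32.32
ee_pos: [653.5, 83.2, 191.2]
orientation: [1.331, 1.125, -1.331]
ft_force: [1.2, 0.8, -0.5]
width: 0.8
```

View pics/w21.png

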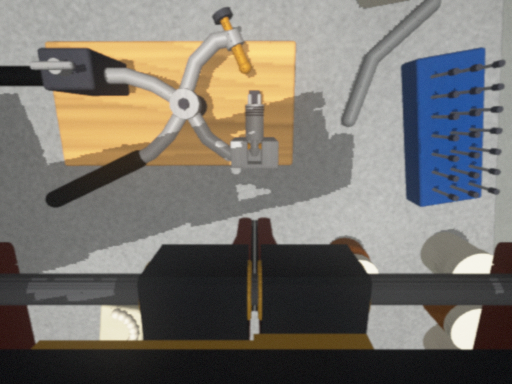

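View pics/w21c.png

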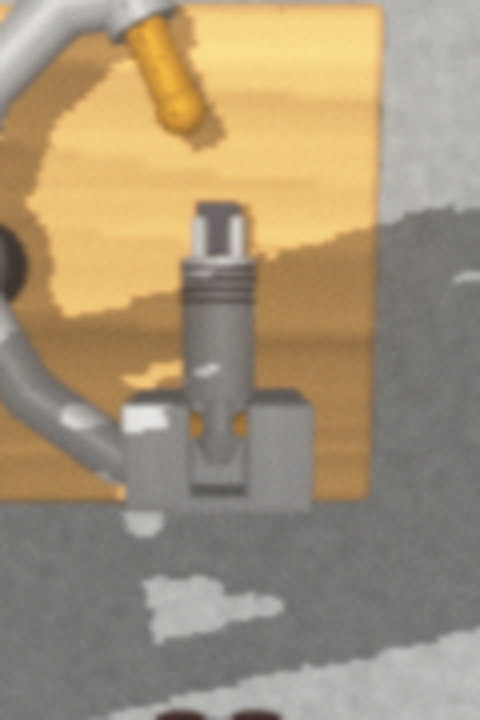

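View pics/s21.png

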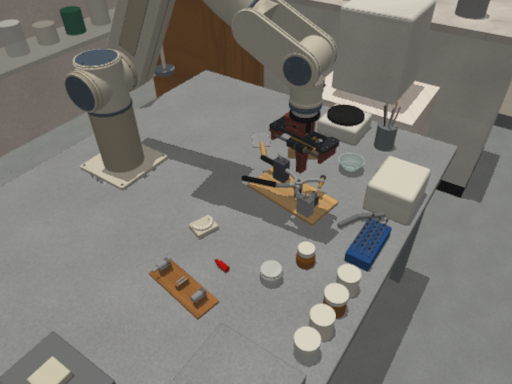

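Shank is at the mouth (crop row ~405), with the head behind the brass pins. I'll check the numbers.

```bash
python3 - <<'E'
from h import *
f=lambda L,x0,y0,s:[((x+.5)/s-.5+x0,(y+.5)/s-.5+y0) for x,y in L]
y=-0.167; xx=np.array([np.cos(y),np.sin(y),0]);yy=np.array([-np.sin(y),np.cos(y),0])
for fn,rear,mouth in (("w10.npy",(214,247),(212,446)),("w21.npy",(219,269),(219,406))):
  c=np.load(fn,allow_pickle=True).item()
  r=toplane(c,f([rear],200,40,4),69)[0]; m=toplane(c,f([mouth],200,40,4),73)[0]
  o=m+29*yy; print(fn,"plug origin y rel cradle",(r-o)@yy-17,"x",(r-o)@xx)
E
python3 f.py
```

```text
w10.npy plug origin y rel cradle -0.27412064983662887 x 0.634132734277302
w21.npy plug origin y rel cradle -14.641290798216032 x 0.005753234815370979
t 32.4167 toolF [ 1.39 -0.47 -0.15] Ftot 0.49 yaw -0.1669 ang about pivot 2.0879 z 191.1 tool-to-pivot [ -0.  -65.3 -80.1]
```

```bash
python3 - <<'E'
from h import *
c=np.load("w21.npy",allow_pickle=True).item(); crop(c,225,85,60,85,7,"pics/w21d.png")
y=-0.167; xx=np.array([np.cos(y),np.sin(y),0]);yy=np.array([-np.sin(y),np.cos(y),0])
m=np.array([661.0,128.5,0])
for nm,d,z in (("rear top rim",34,69),("rear bottom",34,51),("front top rim",0,69),("mouth z73",0,73),("tip",-16,60),("back edge",-26,73)):
  q=proj(c,m+d*yy+[0,0,z])[0]; print(nm,((q-[225,85]+.5)*7-.5).round(1))
E
```

```text
rear top rim [208.6 133.9]
rear bottom [208.3 139.4]
front top rim [208.6 392. ]
mouth z73 [208.6 394.3]
tip [208.4 499.8]
back edge [208.6 583.9]
```

View pics/w21d.png

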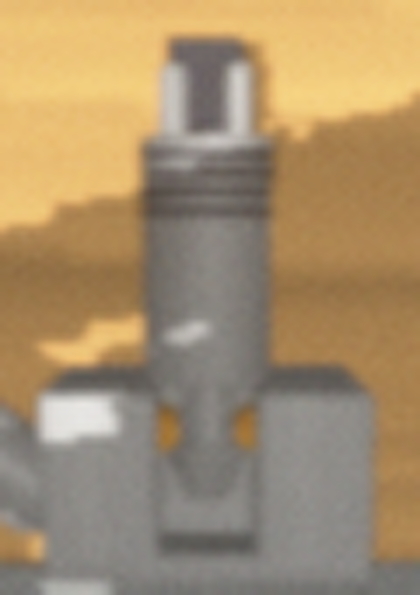

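```bash
python3 -c "
from workcell import workorder
print(workorder.close_job())"
```

```text
the job is handed in; nothing more can be done
None
```

The mushroom-headed plug is snapped into the socket and the handle has sprung back open. I handed the job in at about 32 s, with the arm touching nothing.

- **Placing:** I misjudged the height and released the plug about 26 mm too high. It dropped straight into the cradle, and the pictures showed it level, aligned and head towards the socket, about 0 to 2 mm off the cradle point.
- **Pressing:** I pressed the handle with closed fingers in small steps. The force rose to about 4.7 N and then fell off, which I took as the click. That reading is just under the stated 5 to 10 N, but I only read the force between moves, so the real peak may have been higher. At a lever angle of about 0.43 rad the handle went hard, and I stopped at 8.7 N, the highest force I read.
- **Last checks:**
  - **Projection check:** the plug's rear rim and tip fell within about 0.5 mm of the expected home position. The head was behind the brass pins.
  - **Disagreement:** a rougher estimate, from pixels picked by eye, put the plug about 14.6 mm from the cradle point instead of 12 mm. I trusted the projection, since the handle had gone hard.
  - **Handle and surroundings:** the handle was open again and nothing else in the scene had visibly moved.

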